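# Hang the two-hole funnel on the filling stand

### The arm

A 6-joint arm with a two-finger parallel gripper is mounted at the origin on the work surface. World frame = base frame: x ahead of the robot, y to its left, z up, the work surface at z = 0. Lengths are in mm, angles in degrees, forces in N, time in s.
With the tool pointing down it reaches from about 325 to 775 mm from the base axis. Payload 5.5 kg.
Tool frame: the origin (TCP) lies at the very end of the fingers, on their centre line; the grasp point (between the pads) lies 19 mm behind it; y points along the fingers, z is the direction in which the jaws open and shut, and the axes are right-handed (so a half turn about y gives the same grasp; the last joint's range is limited). The gripper opens to 85 mm and grips with 20 to 120 N. Pads are 22 mm wide; open, the fingers measure 114 mm over their backs; the gripper's body (76 mm by 85 mm) begins 54 mm behind the grasp point. The pads swing forward as they close: fully open they stand 13 mm farther back than shut.
Start: joints at [-75.9, 5.22, 70.514, -0, 104.267, -3.249], TCP at [178.916, -572.718, 231.275] pointing down, gripper open.
Joint ranges: [-164.24, 164.24], [-49.07, 125.15], [9.68, 141.18], [-86.29, 266.29], [3.28, 154.24], [-151.56, 151.56]. Speed limits (degrees/s): [147.25, 147.25, 172.46, 180, 180, 180].

### API

Orientations are given as [roll, pitch, yaw] about the fixed x, y, z axes, in that order (R = Rz(yaw) Ry(pitch) Rx(roll)).
In Python, from plant import robot, camera, camera_params, job_done, trace, landmark_of gives the robot as it stands.
- The arm moves only by the tool play_rows, never from a script. Its argument "moves" is a list of rows, each a list of 3 entries, a list of its own where there are three numbers: the opening, from 0 (shut) to 1 (fully open), then the shift along the tool's x, y, z in units of 30 mm (1.0 is 30 mm), then the turn, a rotation vector about the tool's x, y, z in units of 8 degrees (1.0 is 8 degrees). In form: [[grip, [x, y, z], [ax, ay, az]], ...]. A call has 1 to 5 rows; each row shifts and turns the commanded pose from where the row before left it, along the tool's axes as they then stand; what a row does not reach is not made up. A row lasts 1/10 s, in which the tool goes at most 50 mm and 8.59 degrees, less where a joint would pass 70% of its speed; a pose out of reach is approached as far as the arm can. A call is refused whole if a number of a shift passes 1 or a number of a turn 1, either way. A call with a gripper value outside its range is refused whole. The fingers move at their own pace and stop on an object; the grip force is fixed at half the most. Time passes only in rows, so rows that do not move let the fingers close. It gives the time, the measured TCP pose, the force and the opening at its end, in the units of the state.
- robot.observe(): the state, without advancing time (a new reading comes with each control period).
- camera(name): name is "scene" or "top" or "wrist"; returns (picture, depth): 420x560x3 uint8, red, green, blue; 420x560 float32, mm along the optical axis (not along the pixel's ray), 0 where there is no reading.
- camera_params(name): a dict with "fx", "fy", "cx", "cy" (pixels), "k1" (the pictures are not rectified: a ray, as slopes to the right and down, at radius r is drawn at 1 + k1 r^2 times it, then the intrinsics apply), "R" (3x3) and "t" (3): a world point X has camera coordinates R X + t. Camera axes: x right, y down, z forward; pixel columns grow to the right and rows downward; lengths in mm; the calibration is good to about 2 mm. A picture is of the moment at which its call begins: read the wrist's pose just before it. camera_params takes no time and is no camera call; for the wrist camera it gives the pose at the moment of the call.
- job_done(): hands the job in, once; it reports no verdict.
Trained networks look in the newest picture that a camera, given by its name, has taken for a name from the list of things; names that differ only in an ending like _2 or _b are one class to them, and where a whole thing is asked for, a point or a joint stands for the part that bears it (a point fixed in the world has none). Each returns a list of dicts, best first, with "p" (0 to 1); they miss things now and then, are a little off and sometimes report something else, mostly with a low value. They report only what shows in the picture. A call takes as long as a camera call.
- trace(camera, query): "mask" (420x560 bool, what is visible of it).
- landmark_of(camera, query): "position" ([x, y, z] in mm, in world coordinates, good to about 4 mm: a listed point, or the origin of a listed thing).
The state is a dict: "t": time; "joints": joint angles; "qvel": joint speeds; "joint_efforts": joint torques, N m; "position": TCP position; "eef_rot": TCP orientation; "force": force on the tool from outside, world axes, zero at the start; "wrist_torque": the same for the moment, N m; "gripper_width": opening from 0.0 (shut) to 1.0 (fully open).
Only numpy, scipy, OpenCV 4.12 (cv2) and the standard library are available. Lean on these libraries where they do the work, as an engineer would, in place of code of your own. Each camera call takes 0.05 s, during which the arm holds its last target.

### The job

Set up the filling stand: one of the three closed wells of the parts unit holds the square funnel with the wide two-hole back plate. Slide open the clear lid of that well only, take the funnel out and hang it by both holes on the stand's two pins, pushed fully home so that it hangs straight with its back plate against the stand, over the open canister. Leave the other lids shut, and do not disturb the open canister or the other things on the table; the lid you opened may stay open.

Things in the scene. Friction and masses are not known exactly. Their poses are not given: they have to be found in the camera images.
- funnel_grip (a point): Centre of the 50 x 50 mm open square collar (34 mm high, flat sides) of the wanted steel funnel, 260 g or so; it starts upright in a well. Point 53 mm above its foot; spout 21 mm wide. Axes: z up, -x its front, +x towards its upright back plate (128 wide, 74 high from the foot, 5 mm thick, back face 50 mm from this point), y along the plate. Grip the collar's two y sides from above.
- hole_left (a point): Centre, half-way through the 5 mm back plate, of the funnel's round hole on its +y side: 16 mm in diameter, along x, 50 mm to +y and 7 mm above point funnel_grip (and 47.5 mm behind it).
- hole_right (a point): The same for the hole on the -y side, 100 mm from the first.
- stand: Filling stand, grey steel, bolted down. Axes: z up, -x out of the front face of its upright, y along it. Origin on the table at the middle of that face. Upright 170 mm wide, top 215 mm above the table; foot 8 mm thick reaches 122 mm forward. The two pins stick out of the face, their roots 185 mm above the table and 50 mm either side of the middle.
- pin_left (a point): Root of the +y hanger pin, on the pin's axis at the upright's face; axes as the stand. The pin is an 8 mm steel rod that leaves the face towards -x, slanting up by 20 degrees; its rounded end is 23 mm out from the face and 8 mm above the root (to its axis).
- pin_right (a point): Root of the -y pin, alike. Hung, the funnel's axes are those of the stand, left hole on left pin, right on right, back plate flat against the upright, the holes' upper edges resting on the pins: hole centres 2.5 mm out from the face and about 2 mm below the roots.
- parts_unit: White fixed unit, 250 x 490 mm, with three wells in a row along y at 160 mm pitch under clear sliding lids. Axes: x the way the lids open, z up; origin under its middle. Inside, a well is 150 wide (y), 115 mm front to back, from x = -119 to -4 mm; floor 4 mm and lids' top face 86 mm above the table. Guide strips between the lids are 4 mm higher. Behind the wells is a flat deck.
- lid_left (a joint): Travel (m) of the lid of the left well (+y): 0 shut, 0.12 fully open. The lids are alike: clear plates 127 x 153 x 4 mm that slide away from the robot with about 2 N of friction and stay where left. Open it nearly fully (0.11) for the back plate to come out freely.
- lid_middle (a joint): Travel (m) of the middle lid, as above.
- lid_right (a joint): Travel (m) of the right lid (-y), as above.
- lid_left_ridge (a point): Centre of the grey push ridge on the left lid, 20 mm behind the lid's front edge, moving with it; axes as the parts unit. The ridge is 10 mm thick (x), 70 mm long (y), and stands 16 mm high on the lid; the point is 8 mm above the lid's top face.
- lid_middle_ridge (a point): Centre of the push ridge on the middle lid, alike.
- lid_right_ridge (a point): Centre of the push ridge on the right lid, alike.
- narrow_funnel_mid (a point): Another square funnel, in another well, with a narrow back plate (56 mm) and one hole: not wanted. Collar centre.
- round_funnel_mid (a point): A round funnel, 84 mm wide and 70 mm high, lying mouth down in another well: not wanted. Its middle.
- open_canister: Open white canister, 88 mm in diameter, 98 mm high, standing loose on the 8 mm foot of the stand below the pins, centred about 50 mm out from the upright's face. Origin: centre of its underside.
- full_canister_a: White capped canister, 92 mm in diameter, 118 mm high, on the table; origin under its centre.
- full_canister_b: Another white capped canister, alike.
- scoop: Small steel scoop with a black handle, 160 mm long, 26 mm high, lying on the table nearer the robot; origin under its middle.
- brush: Hand brush lying on the table at the right.
- mouse: Black computer mouse on its mat at the right.

How it is judged:
By the outcome, as a careful person would: the job done as asked, in the order asked, and still so for the second after the job is handed in, with the robot touching nothing.
It also fails if it takes over 51 s, if anything falls off the work surface, if the arm or the gripper's body presses on something with over 40 N, if the wrist force passes 120 N, or if a joint passes its speed limit or range.

## Working session

There is one attempt and no reset: what is moved stays moved. The work goes in short steps, Python scripts to look and compute and a tool call to move; the robot and the scene stay as the last step left them, time stands still between calls to the robot, and variables do not carry over. Pictures are saved under pics/ and viewed, and the job is handed in when it is done.

Besides the shell and the picture viewer there is one more tool, called as a command line: name --argument value ..., lists and objects as JSON in quotes. play_rows: Moves the arm, as the interface text tells. Its arguments: {"type":"object","properties":{"moves":{"type":"array"}},"required":["moves"]}

```bash
ls; mkdir -p pics; python3 - <<'E'
from plant import *
import cv2
print(robot.observe())
for n in ("scene","top","wrist"):
    p,d=camera(n); cv2.imwrite(f"pics/{n}0.png",p[:,:,::-1])
    c=camera_params(n); print(n,c)
E
```

```text
pics
{'t': 0.0, 'joints': array([-7.59006041e+01,  5.26404371e+00,  7.05830942e+01, -1.77844416e-03,
        1.04265952e+02, -3.24901721e+00]), 'qvel': array([-0.01671429, -0.04779129,  0.01255509, -0.070585  , -0.00061479,
        0.01969453]), 'joint_efforts': array([-5.55906263e-04, -4.58724868e+01, -4.18032539e+01, -1.79163931e-04,
        1.15512230e-02,  3.72092458e-06]), 'position': array([ 178.82482502, -572.43498512,  230.12911743]), 'eef_rot': array([-9.01130063e+01,  4.68777303e-03, -1.62652028e+02]), 'force': array([-0.41132336,  0.59613978,  0.20915103]), 'wrist_torque': array([ 0.06420278, -0.01210512, -0.00263118]), 'gripper_width': 1.0026474794847102}
scene {'fx': 439.41480055085367, 'fy': 439.41480055085367, 'cx': 283.63378609017957, 'cy': 211.26531230086374, 'k1': -0.10325071920066928, 'R': array([[-0.01377409,  0.99989356, -0.00481099],
       [ 0.61938333,  0.00475497, -0.78507431],
       [-0.78496787, -0.01379353, -0.6193829 ]]), 't': array([  64.35029278, -246.79508048, 1686.46687175])}
top {'fx': 446.39070425830937, 'fy': 446.39070425830937, 'cx': 279.43699428824505, 'cy': 210.1848084703092, 'k1': -0.058420416668652934, 'R': array([[-0.0077483 , -0.99978509,  0.01922848],
       [-0.99515322,  0.00582446, -0.09816385],
       [ 0.09803076, -0.01989589, -0.99498448]]), 't': array([ -93.5815707 ,  566.38435584, 1262.70674156])}
wrist {'fx': 314.89454412826854, 'fy': 314.89454412826854, 'cx': 280.2579067735082, 'cy': 211.31807423839723, 'k1': -0.033985418276575, 'R': array([[ 0.2986307 , -0.95436759, -0.00148961],
       [-0.91857474, -0.28785353,  0.27085197],
       [-0.25892113, -0.07951639, -0.96261986]]), 't': array([-598.88178636,  -35.202077  ,  378.41640421])}
```

View pics/scene0.png

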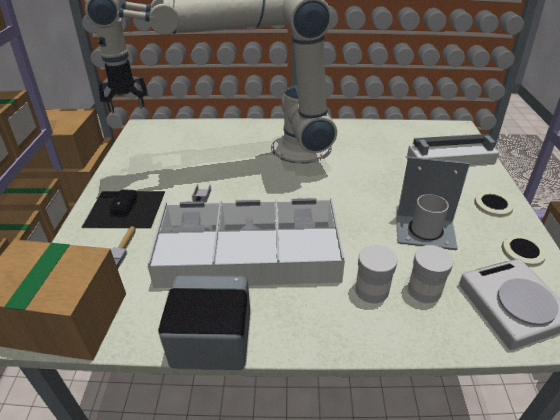

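View pics/top0.png

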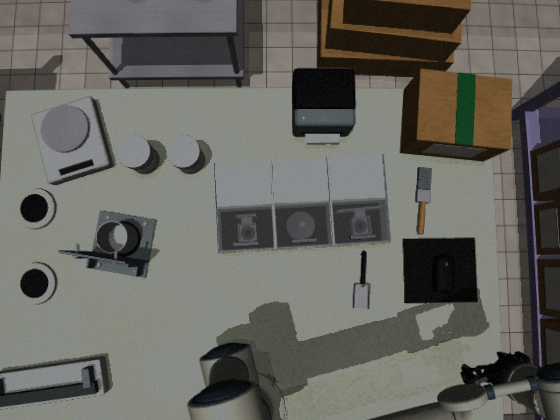

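```bash
python3 - <<'E'
from plant import *
for n in ("top","scene"):
    camera(n)
    for q in ("funnel_grip","hole_left","hole_right","narrow_funnel_mid","round_funnel_mid","stand","pin_left","pin_right","parts_unit","lid_left_ridge","lid_middle_ridge","lid_right_ridge","open_canister","full_canister_a","scoop"):
        print(n,q,[(x['position'].round(1).tolist() if hasattr(x['position'],'round') else x['position'],round(x['p'],2)) for x in landmark_of(n,q)][:3])
print(robot.observe()['t'])
E
```

```text
top funnel_grip []
top hole_left [([476.8, -161.9, 92.4], 0.57)]
top hole_right [([727.5, 307.8, -0.2], 0.35)]
top narrow_funnel_mid []
top round_funnel_mid []
top stand [([438.6, 371.2, -0.3], 0.88)]
top pin_left [([431.7, 324.4, 183.8], 0.82)]
top pin_right [([444.5, 423.0, 180.4], 0.65), ([486.5, -321.1, 95.0], 0.19)]
top parts_unit []
top lid_left_ridge [([467.0, 0.7, 94.0], 0.95)]
top lid_middle_ridge [([477.6, -162.9, 93.4], 0.91)]
top lid_right_ridge [([486.5, -318.7, 99.3], 0.95), ([443.9, 422.1, 181.4], 0.4)]
top open_canister [([488.8, 364.9, 5.7], 0.94), ([466.0, -2.0, 90.4], 0.62)]
top full_canister_a [([726.0, 165.5, -1.7], 0.93), ([724.5, 305.9, 0.7], 0.82)]
top scoop [([368.0, -336.5, 3.1], 0.88)]
scene funnel_grip []
scene hole_left []
scene hole_right []
scene narrow_funnel_mid []
scene round_funnel_mid []
scene stand [([438.1, 369.8, -1.0], 0.9)]
scene pin_left [([430.5, 321.9, 184.5], 0.9)]
scene pin_right [([446.0, 416.8, 185.8], 0.72), ([723.7, 302.0, -0.3], 0.49)]
scene parts_unit [([580.4, -156.4, 0.7], 0.97), ([433.2, 320.2, 184.4], 0.72), ([724.2, 304.5, 2.0], 0.44)]
scene lid_left_ridge [([469.5, -6.5, 91.6], 0.68)]
scene lid_middle_ridge [([479.7, -164.7, 91.6], 0.97), ([439.4, 370.4, 1.2], 0.56), ([597.7, -519.7, -7.4], 0.55)]
scene lid_right_ridge [([487.0, -322.0, 94.5], 0.97)]
scene open_canister [([489.8, 358.4, 7.9], 0.67)]
scene full_canister_a [([725.1, 168.9, -1.4], 0.81), ([476.1, -166.4, 93.7], 0.71)]
scene scoop [([371.1, -337.0, -2.7], 0.51)]
1.75
```

```bash
python3 - <<'E'
import cv2,numpy as np
t=cv2.imread("pics/top0.png");s=cv2.imread("pics/scene0.png")
a=cv2.resize(t[145:260,205:400],None,fx=4,fy=4,interpolation=2)
cv2.imwrite("pics/a.png",a)
b=cv2.resize(s[190:300,145:350],None,fx=3.8,fy=3.8,interpolation=2)
cv2.imwrite("pics/b.png",b)
c=cv2.resize(t[190:290,50:180],None,fx=5,fy=5,interpolation=2)
cv2.imwrite("pics/c.png",c)
E
```

```text
(no output)
```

View pics/a.png

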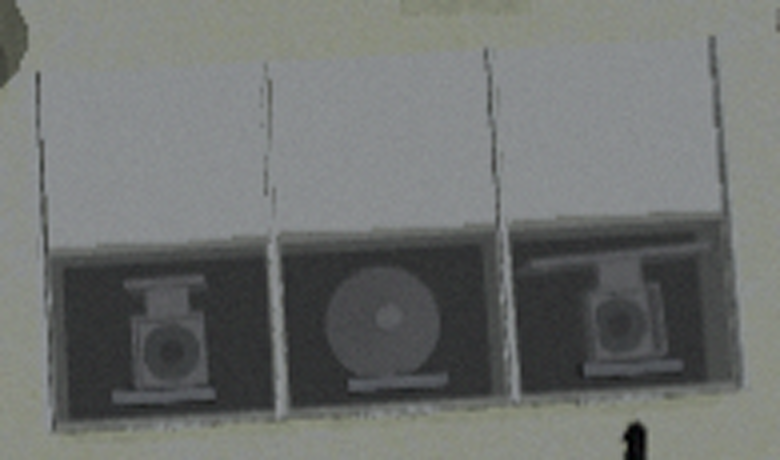

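View pics/b.png

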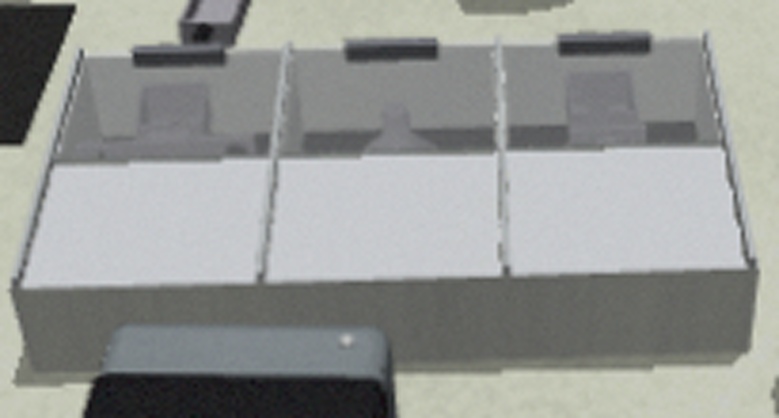

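View pics/c.png

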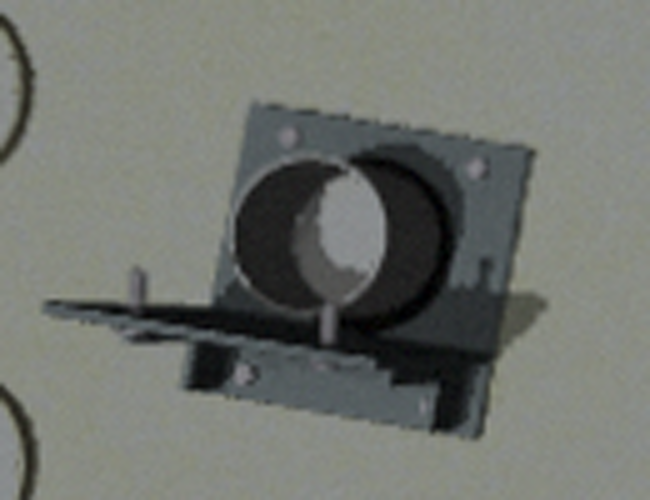

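```bash
cat > h.py <<'E'
import numpy as np
from scipy.spatial.transform import Rotation as Ro
from plant import *
def pose():
    o=robot.observe(); return np.array(o['position']),Ro.from_euler('xyz',o['eef_rot'],degrees=True),o
def plan(target,yaw=None,n=None,start=None,maxs=1.0):
    p,R,o=pose()
    if start is not None: p,R=np.array(start[0],float),Ro.from_euler('xyz',[-90,0,start[1]],degrees=True)
    T=np.array(target,float)
    RT=R if yaw is None else Ro.from_euler('xyz',[-90,0,yaw],degrees=True)
    rv=(R.inv()*RT).as_rotvec(degrees=True)
    k=max(np.abs(T-p).max()/30,np.linalg.norm(T-p)/48,np.abs(rv).max()/8)
    n=n or int(np.ceil(k*1.0001))
    print('t',round(o['t'],2),'from',p.round(1),R.as_euler('xyz',degrees=True).round(2),'n',n,'F',np.round(o['force'],1),'g',round(o['gripper_width'],3))
    for i in range(n):
        w=(T-p)/(n-i); s=R.inv().apply(w)/30; t=rv/n/8
        s=s.round(2);t=t.round(2)
        print(s.tolist(),t.tolist())
        p=p+R.apply(s*30); R=R*Ro.from_rotvec(t*8,degrees=True)
    print('end',p.round(1),R.as_euler('xyz',degrees=True).round(2))
E
python3 - <<'E'
from h import *
plan([444,-322,125],-176.7)
E
```

```text
t 1.75 from [ 178.9 -572.7  231.3] [ -90.     -0.   -162.65] n 9 F [-0.1 -0.9  0.7] g 0.998
[-1.21, 0.39, -0.59] [-0.0, 0.2, -0.0]
[-1.2, 0.39, -0.63] [-0.0, 0.2, -0.0]
[-1.18, 0.39, -0.66] [-0.0, 0.2, -0.0]
[-1.16, 0.4, -0.69] [-0.0, 0.2, -0.0]
[-1.14, 0.39, -0.73] [-0.0, 0.2, -0.0]
[-1.12, 0.4, -0.76] [-0.0, 0.2, -0.0]
[-1.1, 0.39, -0.79] [-0.0, 0.2, -0.0]
[-1.07, 0.4, -0.82] [-0.0, 0.2, -0.0]
[-1.06, 0.39, -0.84] [-0.0, 0.2, -0.0]
end [ 444.1 -322.   125.1] [ -90.      0.   -177.05]
```

```bash
sed -i 's/int(np.ceil(k\*1.0001))/int(np.ceil(k*1.25))/' h.py; python3 - <<'E'
from h import *
plan([444,-322,125],-176.7,n=12)
E
```

```text
t 1.75 from [ 178.9 -572.7  231.3] [ -90.     -0.   -162.65] n 12 F [-0.1 -0.9  0.7] g 0.998
[-0.91, 0.3, -0.45] [-0.0, 0.15, -0.0]
[-0.9, 0.29, -0.46] [-0.0, 0.15, -0.0]
[-0.89, 0.3, -0.48] [-0.0, 0.15, -0.0]
[-0.88, 0.29, -0.5] [-0.0, 0.15, -0.0]
[-0.87, 0.3, -0.52] [-0.0, 0.15, -0.0]
[-0.86, 0.29, -0.54] [-0.0, 0.15, -0.0]
[-0.85, 0.3, -0.56] [-0.0, 0.15, -0.0]
[-0.84, 0.29, -0.57] [-0.0, 0.15, -0.0]
[-0.82, 0.3, -0.59] [-0.0, 0.15, -0.0]
[-0.81, 0.29, -0.61] [-0.0, 0.15, -0.0]
[-0.8, 0.3, -0.62] [-0.0, 0.15, -0.0]
[-0.78, 0.29, -0.65] [-0.0, 0.15, -0.0]
end [ 443.9 -321.9  125.1] [ -90.      0.   -177.05]
```

play_rows --moves '[[0, [-0.91, 0.3, -0.45], [0, 0.15, 0]], [0, [-0.9, 0.3, -0.46], [0, 0.15, 0]], [0, [-0.89, 0.3, -0.48], [0, 0.15, 0]], [0, [-0.88, 0.3, -0.5], [0, 0.15, 0]], [0, [-0.87, 0.3, -0.52], [0, 0.15, 0]]]'

```text
t: 2.25
position: [290.1, -467.5, 186.0]
eef_rot: [-90.0, 0.0, -168.7]
force: [0.7, 0.4, -0.8]
gripper_width: 0.141
```

play_rows --moves '[[0, [-0.86, 0.3, -0.54], [0, 0.15, 0]], [0, [-0.85, 0.3, -0.56], [0, 0.15, 0]], [0, [-0.84, 0.3, -0.57], [0, 0.15, 0]], [0, [-0.82, 0.3, -0.59], [0, 0.15, 0]], [0, [-0.81, 0.3, -0.61], [0, 0.15, 0]]]'

```text
t: 2.75
position: [400.6, -362.8, 141.0]
eef_rot: [-90.0, 0.0, -174.7]
force: [-0.1, -0.4, 0.6]
gripper_width: -0.002
```

play_rows --moves '[[0, [-0.8, 0.3, -0.62], [0, 0.15, 0]], [0, [-0.78, 0.3, -0.65], [0, 0.15, 0]], [0, [0, 0, 0], [0, 0, 0]]]'

```text
t: 3.05
position: [445.4, -318.9, 121.6]
eef_rot: [-90.2, -0.1, -176.9]
force: [-1.1, -0.2, -0.2]
gripper_width: 0.001
```

```bash
python3 - <<'E'
from h import *
import cv2
plan([446,-322,92],-176.7)
p,d=camera("wrist"); cv2.imwrite("pics/w1.png",p[:,:,::-1])
p,d=camera("scene"); cv2.imwrite("pics/s1.png",cv2.resize(p[100:310,100:380,::-1],None,fx=2.8,fy=2.8))
print([(np.round(x['position'],1).tolist(),round(x['p'],2)) for x in landmark_of("wrist","lid_right_ridge")])
E
```

```text
t 3.05 from [ 445.4 -318.9  121.6] [-9.0160e+01 -5.0000e-02 -1.7685e+02] n 2 F [-1.1 -0.2 -0.2] g 0.001
[-0.01, 0.49, 0.05] [0.01, -0.01, 0.0]
[-0.0, 0.5, 0.06] [0.01, -0.01, 0.0]
end [ 445.9 -322.2   91.9] [-9.0000e+01 -5.0000e-02 -1.7669e+02]
[([483.8, -320.5, 96.3], 0.65)]
```

View pics/w1.png

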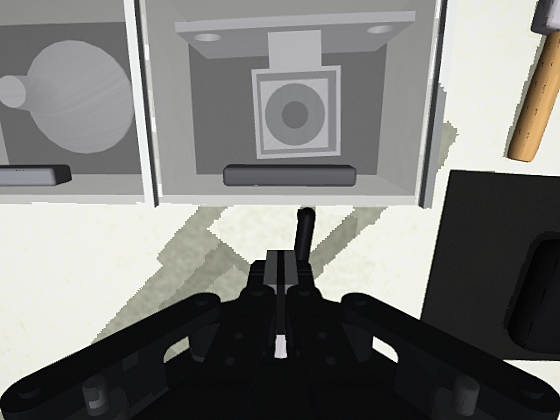

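View pics/s1.png

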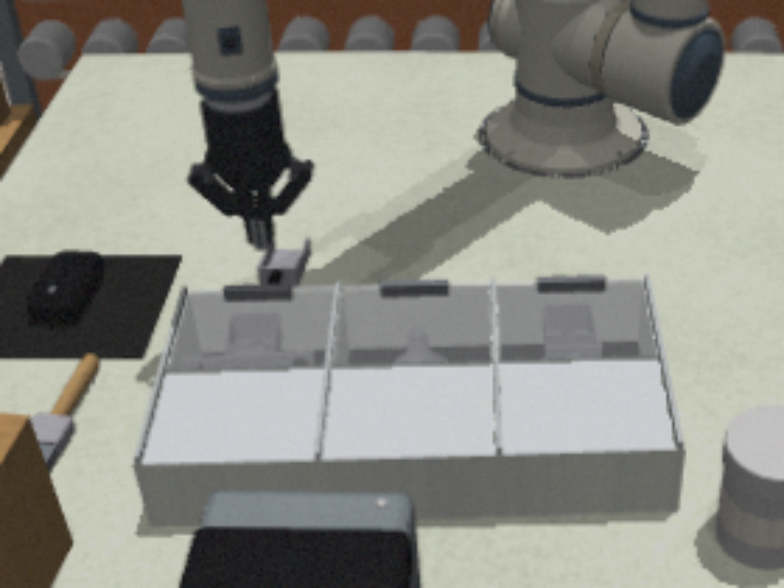

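play_rows --moves '[[0, [0, 0.5, 0.05], [0, 0, 0]], [0, [-0.2, 0.5, 0.05], [0, 0, 0]], [0, [-0.4, 0, 0], [0, 0, 0]], [0, [-0.4, 0, 0], [0, 0, 0]], [0, [-0.4, 0, 0], [0, 0, 0]]]'

```text
t: 3.7
position: [486.7, -322.8, 92.9]
eef_rot: [-90.0, -0.1, -177.1]
force: [-1.7, -0.1, -2.1]
gripper_width: 0.001
```

play_rows --moves '[[0, [-0.5, 0, 0], [0, 0, 0]], [0, [-0.6, 0, 0], [0, 0, 0]], [0, [-0.6, 0, 0], [0, 0, 0]], [0, [-0.5, 0, 0], [0, 0, 0]], [0, [-0.4, 0, 0], [0, 0, 0]]]'

```text
t: 4.2
position: [565.4, -318.6, 93.3]
eef_rot: [-90.0, -0.0, -177.0]
force: [-1.3, -0.8, -0.3]
gripper_width: -0.0
```

```bash
python3 - <<'E'
from h import *
import cv2
plan([583,-314,92],-176.7)
for c in ("top","wrist"):
  camera(c);print([(np.round(x['position'],1).tolist(),round(x['p'],2)) for x in landmark_of(c,"lid_right_ridge")])
E
```

```text
t 4.2 from [ 565.4 -318.6   93.3] [-8.9980e+01 -2.0000e-02 -1.7702e+02] n 1 F [-1.3 -0.8 -0.3] g -0.0
[-0.59, 0.04, -0.12] [-0.0, -0.04, 0.0]
end [ 582.9 -314.1   92.1] [-8.998e+01 -2.000e-02 -1.767e+02]
[([581.3, -315.4, 95.0], 0.86), ([447.4, 419.9, 181.8], 0.19)]
[([578.3, -319.0, 96.3], 0.97), ([597.5, -521.4, 0.8], 0.44)]
```

play_rows --moves '[[0, [-0.4, 0, 0], [0, 0, 0]], [0, [-0.25, 0, 0], [0, 0, 0]], [0, [0, 0, 0], [0, 0, 0]]]'

```text
t: 4.7
position: [583.9, -317.7, 93.5]
eef_rot: [-90.0, 0.0, -177.0]
force: [-0.3, 0.1, -0.6]
gripper_width: -0.001
```

```bash
python3 - <<'E'
from h import *
import cv2
plan([500,-315,150],-176.7)
for c in ("top","wrist"):
  p,d=camera(c);print([(np.round(x['position'],1).tolist(),round(x['p'],2)) for x in landmark_of(c,"lid_right_ridge")])
  cv2.imwrite(f"pics/{c}2.png",p[:,:,::-1])
  for q in ("funnel_grip","hole_left","hole_right"):
    print(q,[(np.round(x['position'],1).tolist(),round(x['p'],2)) for x in landmark_of(c,q)])
E
```

```text
t 4.7 from [ 583.9 -317.7   93.5] [-8.9990e+01  4.0000e-02 -1.7703e+02] n 4 F [-0.3  0.1 -0.6] g -0.001
[0.7, -0.47, -0.06] [-0.0, -0.01, -0.0]
[0.7, -0.47, -0.06] [-0.0, -0.01, -0.0]
[0.69, -0.47, -0.06] [-0.0, -0.01, -0.0]
[0.7, -0.48, -0.06] [-0.0, -0.01, -0.0]
end [ 499.9 -315.   150.1] [-8.9990e+01  4.0000e-02 -1.7671e+02]
[([596.9, -315.2, 93.7], 0.81)]
funnel_grip []
hole_left [([563.7, -273.7, 66.3], 0.76)]
hole_right [([428.4, 328.2, 186.0], 0.66), ([574.7, -372.6, 63.6], 0.64), ([582.2, -155.4, -0.5], 0.44)]
[([598.1, -313.5, 93.0], 0.8)]
funnel_grip [([522.5, -323.4, 58.0], 0.91)]
hole_left [([559.2, -273.9, 62.2], 0.81)]
hole_right [([571.8, -371.7, 67.0], 0.92)]
```

View pics/top2.png

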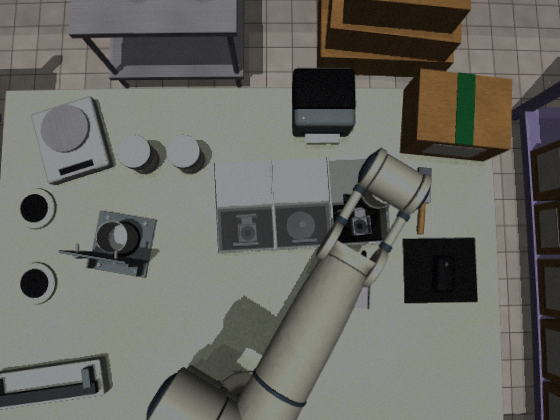

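play_rows --moves '[[0, [-0.14, 0, 0], [0, 0, 0]], [0, [0, 0, 0], [0, 0, 0]], [0, [0.8, -0.6, 0], [0, 0, 0]], [0.4, [0.9, -0.9, 0], [0, 0, 0]], [0.8, [0.9, -0.9, 0], [0, 0, 0]]]'

```text
t: 5.7
position: [508.9, -321.1, 165.2]
eef_rot: [-90.1, -0.1, -177.0]
force: [-0.2, -0.7, -0.1]
gripper_width: 0.335
```

play_rows --moves '[[0.8, [0.9, -0.4, 0], [0, 0, 0]], [0.8, [0, 0, 0], [0, 0, 0]]]'

```text
t: 5.9
position: [481.7, -324.0, 181.2]
eef_rot: [-89.8, 0.2, -177.2]
force: [1.4, 0.2, 0.1]
gripper_width: 0.682
```

```bash
python3 - <<'E'
from h import *
import cv2
p,R,o=pose();print(o['t'],p,o['gripper_width'])
for c in ("wrist","top"):
  p,d=camera(c);
  np.savez(f"pics/{c}3.npz",p=p,d=d,**camera_params(c))
  cv2.imwrite(f"pics/{c}3.png",p[:,:,::-1])
  for q in ("funnel_grip","hole_left","hole_right","lid_right_ridge"):
    print(q,[(np.round(x['position'],1).tolist(),round(x['p'],2)) for x in landmark_of(c,q)])
E
```

```text
5.9 [ 481.73997863 -324.04667288  181.23912197] 0.6823763394834804
funnel_grip [([520.2, -321.5, 56.8], 0.77)]
hole_left [([560.5, -271.0, 62.1], 0.88)]
hole_right [([570.9, -370.9, 63.8], 0.58), ([376.7, -574.0, 5.9], 0.53)]
lid_right_ridge [([601.7, -316.1, 95.5], 0.78)]
funnel_grip [([519.5, -322.5, 55.9], 0.85)]
hole_left [([564.8, -272.7, 64.5], 0.93)]
hole_right [([573.2, -371.3, 59.3], 0.57)]
lid_right_ridge [([600.9, -312.7, 97.4], 0.81), ([723.6, 305.7, -1.0], 0.52)]
```

View pics/wrist3.png

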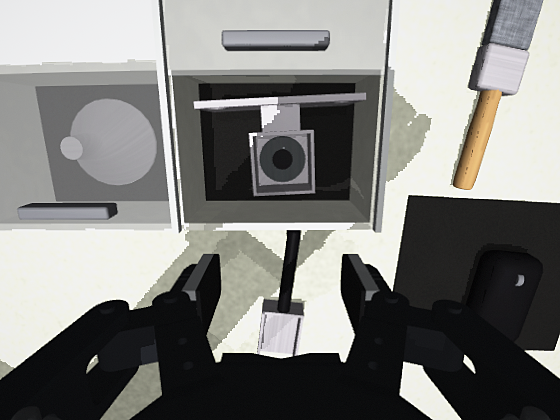

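```bash
python3 - <<'E'
import cv2
t=cv2.imread("pics/wrist3.png")
cv2.imwrite("pics/w3z.png",cv2.resize(t[75:215,180:380],None,fx=4,fy=4,interpolation=cv2.INTER_NEAREST))
E
```

```text
(no output)
```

View pics/w3z.png

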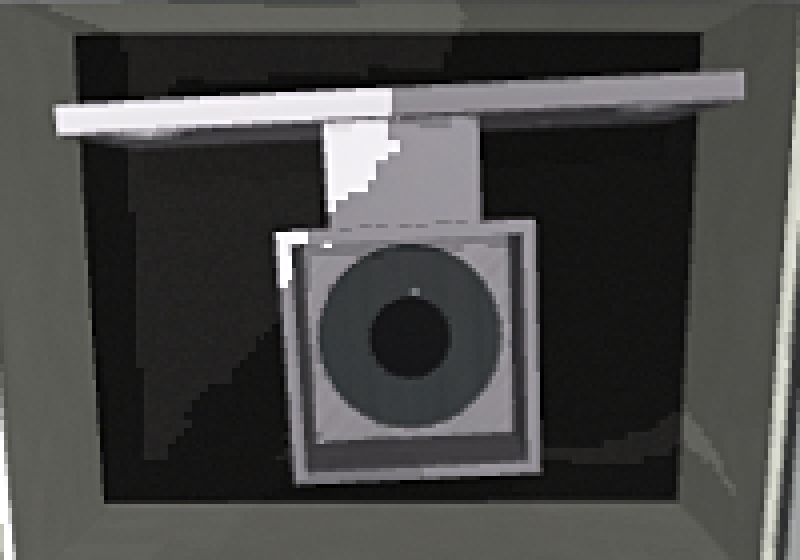

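```bash
cat >> h.py <<'E'
import cv2
def ray2plane(uv,c,z):
    K=np.array([[c['fx'],0,c['cx']],[0,c['fy'],c['cy']],[0,0,1]],float)
    s=cv2.undistortPoints(np.array(uv,float).reshape(-1,1,2),K,np.array([float(c['k1']),0,0,0])).reshape(-1,2)
    d=np.c_[s,np.ones(len(s))]@np.array(c['R']); o=-np.array(c['R']).T@np.array(c['t'])
    return o+d*((np.asarray(z)-o[2])/d[:,2])[:,None]
def proj(X,c):
    q=np.atleast_2d(X)@np.array(c['R']).T+np.array(c['t']); s=q[:,:2]/q[:,2:]
    r2=(s**2).sum(1,keepdims=True); s=s*(1+float(c['k1'])*r2)
    return s*[float(c['fx']),float(c['fy'])]+[float(c['cx']),float(c['cy'])]
E
python3 - <<'E'
from h import *
z=np.load("pics/wrist3.npz")
col=np.array([(275,233),(535,221),(541,473),(296,484)])/4+[180,75]-.1
pl=np.array([(55,105),(743,71),(743,98),(55,135)])/4+[180,75]-.1
C=ray2plane(col,z,74.+np.zeros(4)); P=ray2plane(pl,z,78.+np.zeros(4))
print(C.round(1),C.mean(0)); print([np.linalg.norm(C[i]-C[i-1]).round(1) for i in range(4)])
print(P.round(1)); print([np.linalg.norm(P[i]-P[i-1]).round(1) for i in range(4)])
for a,b in ((P[0],P[1]),(P[3],P[2]),(C[0],C[1]),(C[3],C[2])):
    v=a-b; print('yaw',np.degrees(np.arctan2(-v[0],v[1])))
d=z['d'];print(d[int(col[3][1])-2,int(col[3][0])+10])
yaw=np.radians(5.5);print(P.mean(0)-47.5*np.array([np.cos(yaw),np.sin(yaw),0]))
E
```

```text
[[ 542.8 -295.9   74. ]
 [ 547.5 -345.5   74. ]
 [ 498.5 -350.5   74. ]
 [ 493.7 -301.3   74. ]] [ 520.63939084 -323.28940991   74.        ]
[np.float64(49.4), np.float64(49.8), np.float64(49.3), np.float64(49.4)]
[[ 564.  -255.1   78. ]
 [ 576.4 -381.1   78. ]
 [ 571.7 -381.7   78. ]
 [ 558.7 -255.    78. ]]
[np.float64(5.3), np.float64(126.6), np.float64(4.7), np.float64(127.3)]
yaw 5.598469729948262
yaw 5.84661480858727
yaw 5.47370066582857
yaw 5.504225888630594
255.13661
[ 520.4138919  -322.78600752   78.        ]
```

```bash
python3 - <<'E'
from h import *
plan([520.5,-323.1,130],-174.4,n=3)
plan([520.5,-323.1,37],-174.4,n=4,start=([520.5,-323.1,130],-174.4))
E
```

```text
t 6.4 from [ 483.  -322.6  176.5] [-9.0050e+01 -5.0000e-02 -1.7702e+02] n 3 F [-0.1 -0.7  0.8] g 0.801
[-0.42, 0.52, 0.03] [0.0, -0.11, 0.0]
[-0.41, 0.51, 0.03] [0.0, -0.11, 0.0]
[-0.42, 0.52, 0.04] [0.0, -0.11, 0.0]
end [ 520.6 -323.   129.9] [-9.0050e+01 -5.0000e-02 -1.7438e+02]
t 6.4 from [ 520.5 -323.1  130. ] [ -90.     0.  -174.4] n 4 F [-0.1 -0.7  0.8] g 0.801
[-0.0, 0.78, -0.0] [0.0, 0.0, 0.0]
[-0.0, 0.77, -0.0] [0.0, 0.0, 0.0]
[-0.0, 0.77, -0.0] [0.0, 0.0, 0.0]
[-0.0, 0.78, -0.0] [0.0, 0.0, 0.0]
end [ 520.5 -323.1   37. ] [ -90.     0.  -174.4]
```

play_rows --moves '[[0.8, [-0.42, 0.52, 0.03], [0, -0.11, 0]], [0.8, [-0.41, 0.51, 0.03], [0, -0.11, 0]], [0.8, [-0.42, 0.52, 0.04], [0, -0.11, 0]], [0.8, [0, 0.3, 0], [0, 0, 0]], [0.8, [0, 0, 0], [0, 0, 0]]]'

```text
t: 6.9
position: [519.5, -322.8, 119.5]
eef_rot: [-90.1, -0.2, -174.4]
force: [1.2, -0.9, 0.3]
gripper_width: 0.798
```

```bash
python3 - <<'E'
from h import *
plan([520.5,-323.1,37],-174.4,n=4)
p,d=camera("wrist");cv2.imwrite("pics/w4.png",p[:,:,::-1])
E
```

```text
t 6.9 from [ 519.5 -322.8  119.5] [ -90.14   -0.19 -174.41] n 4 F [ 1.2 -0.9  0.3] g 0.798
[-0.01, 0.69, 0.01] [0.0, -0.0, 0.01]
[-0.01, 0.69, 0.0] [0.0, -0.0, 0.01]
[-0.01, 0.69, 0.01] [0.0, -0.0, 0.01]
[-0.01, 0.68, 0.0] [0.0, -0.0, 0.01]
end [ 520.6 -323.    37. ] [-9.0140e+01  1.3000e-01 -1.7441e+02]
```

View pics/w4.png

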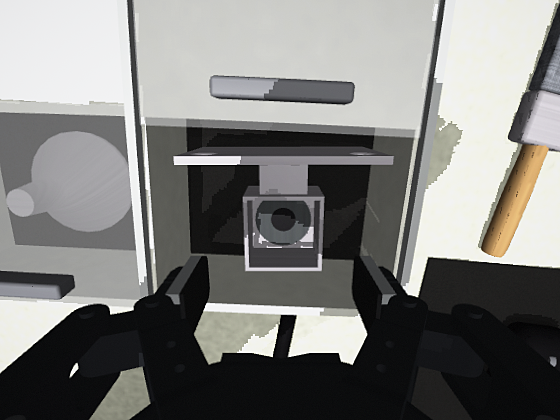

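play_rows --moves '[[0.8, [-0.01, 0.69, 0], [0, 0, 0]], [0.8, [-0.01, 0.69, 0], [0, 0, 0]], [0.8, [-0.01, 0.69, 0], [0, 0, 0]], [0.8, [-0.01, 0.68, 0], [0, 0, 0]], [0.8, [0, 0, 0], [0, 0, 0]]]'

```text
t: 7.45
position: [519.8, -322.6, 37.0]
eef_rot: [-90.2, -0.2, -174.4]
force: [-0.5, 0.7, -1.0]
gripper_width: 0.8
```

play_rows --moves '[[0, [0, 0, 0], [0, 0, 0]], [0, [0, 0, 0], [0, 0, 0]], [0, [0, 0, 0], [0, 0, 0]], [0, [0, 0, 0], [0, 0, 0]], [0, [0, 0, 0], [0, 0, 0]]]'

```text
t: 7.95
position: [522.2, -324.0, 41.4]
eef_rot: [-89.9, 0.1, -174.4]
force: [-1.3, -0.7, 7.2]
gripper_width: 0.575
```

```bash
python3 - <<'E'
from h import *
for i in range(2):
  p,d=camera("wrist");p_,R,o=pose();print(p_,o['eef_rot'],o['force'],o['gripper_width'],o['wrist_torque'])
cv2.imwrite("pics/w5.png",p[:,:,::-1])
E
```

```text
[ 522.15524644 -323.99349286   41.46405335] [-8.98772822e+01  1.16756192e-01 -1.74424282e+02] [-2.50238089 -1.10730665  6.85464005] 0.5727121542980398 [ 0.09960249  0.37462863 -0.03033469]
[ 522.13366372 -323.97778015   41.40615465] [-8.98799801e+01  1.13750608e-01 -1.74424686e+02] [-1.9588447  -0.31331053  6.54869922] 0.5760183542915808 [ 0.17064494  0.33333146 -0.03037437]
```

View pics/w5.png

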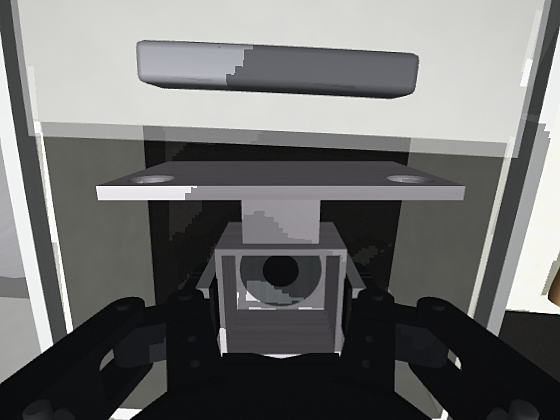

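play_rows --moves '[[0, [0, -0.4, 0], [0, 0, 0]], [0, [0, -0.6, 0], [0, 0, 0]], [0, [0, -0.9, 0], [0, 0, 0]], [0, [0, -0.9, 0], [0, 0, 0]], [0, [0, -0.9, 0], [0, 0, 0]]]'

```text
t: 8.55
position: [521.2, -322.8, 151.0]
eef_rot: [-90.1, -0.1, -174.4]
force: [0.2, 0.1, -2.8]
gripper_width: 0.572
```

play_rows --moves '[[0, [0, -0.9, 0], [0, 0, 0]], [0, [0, -0.4, 0], [0, 0, 0]], [0, [0, 0, 0], [0, 0, 0]]]'

```text
t: 8.85
position: [522.2, -323.6, 191.6]
eef_rot: [-89.9, 0.2, -174.4]
force: [0.4, -0.1, -3.1]
gripper_width: 0.576
```

```bash
python3 - <<'E'
from h import *
p_,R,o=pose();print(o['t'],p_,o['eef_rot'],o['force'],o['gripper_width'],o['wrist_torque'],o['joints'])
p,d=camera("wrist");c=camera_params("wrist")
np.savez("pics/wrist6.npz",p=p,d=d,pos=p_,rot=o['eef_rot'],**c)
cv2.imwrite("pics/w6.png",p[:,:,::-1])
for q in ("funnel_grip","hole_left","hole_right"):
    print(q,[(np.round(x['position'],1).tolist(),round(x['p'],2)) for x in landmark_of("wrist",q)])
p,d=camera("top");cv2.imwrite("pics/t6.png",p[:,:,::-1]);np.savez("pics/top6.npz",p=p,d=d,**camera_params("top"))
cv2.imwrite("pics/t6z.png",cv2.resize(p[195:285,50:170,::-1],None,fx=6,fy=6,interpolation=0))
p,d=camera("scene");cv2.imwrite("pics/s6.png",p[:,:,::-1]);np.savez("pics/scene6.npz",p=p,d=d,**camera_params("scene"))
cv2.imwrite("pics/s6z.png",cv2.resize(p[150:255,385:475,::-1],None,fx=5.5,fy=5.5,interpolation=0))
E
```

```text
8.85 [ 522.19755001 -323.593909    191.58622719] [-8.98680016e+01  1.64088175e-01 -1.74402137e+02] [ 0.44734893 -0.1091488  -3.05295789] 0.5758262414770985 [ 0.00918656  0.10621146 -0.00325173] [-3.49617518e+01  6.98578649e+00  7.26406862e+01  6.51525790e-03
  1.00163034e+02  4.94417353e+01]
funnel_grip [([523.8, -321.8, 208.9], 0.62), ([378.9, -570.7, 6.1], 0.51)]
hole_left [([562.9, -268.8, 212.9], 0.94), ([475.3, -163.8, 98.4], 0.49)]
hole_right [([572.9, -368.1, 218.0], 0.95)]
```

View pics/w6.png

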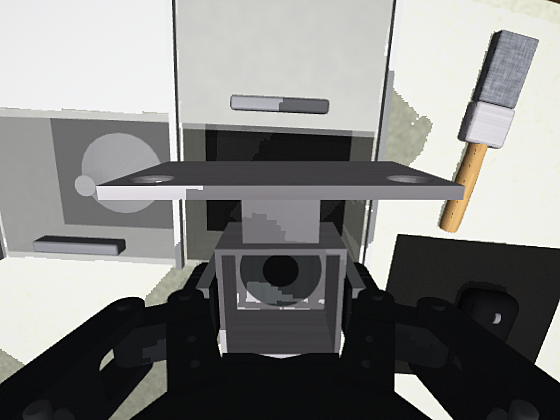

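View pics/t6z.png

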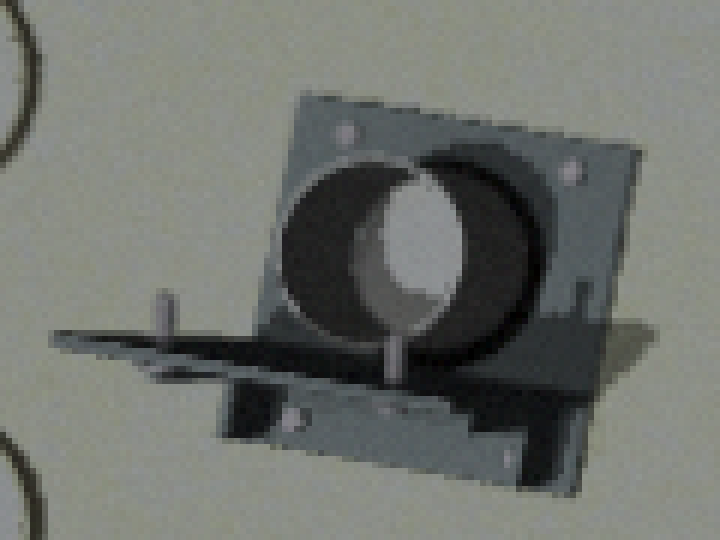

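View pics/s6z.png

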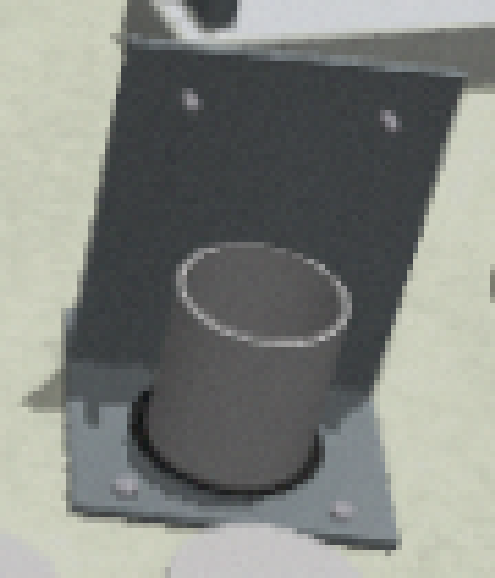

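```bash
python3 - <<'E'
from h import *
from scipy.optimize import least_squares
T=np.load("pics/top6.npz");S=np.load("pics/scene6.npz")
top=lambda u,v:(u/6+50-.4,v/6+195-.4); sc=lambda u,v:(u/5.5+385-.4,v/5.5+150-.4)
obs=[(T,'t',top(165,294),(-23,-50,193)),(T,'t',top(163,340),(0,-50,185)),(T,'t',top(398,338),(-23,50,193)),(T,'t',top(394,383),(0,50,185)),
 (T,'t',top(52,334),(0,-85,215)),
 (S,'s',sc(195,105),(-23,50,193)),(S,'s',sc(393,127),(-23,-50,193)),(S,'s',sc(128,47),(0,85,215)),(S,'s',sc(465,77),(0,-85,215))]
# left-in-scene is world -y => stand +y
def w(x,q):
    y=np.radians(x[2]);q=np.array(q,float)
    return np.array([x[0]+np.cos(y)*q[0]-np.sin(y)*q[1],x[1]+np.sin(y)*q[0]+np.cos(y)*q[1],q[2]])
def f(x,sel='ts'):
    return np.concatenate([(proj(w(x,q),c)[0]-uv) for c,n,uv,q in obs if n in sel])
for sel in ('ts','t','s'):
    r=least_squares(lambda x:f(x,sel),[438,370,172],loss='soft_l1');print(sel,r.x.round(2));print(f(r.x,sel).reshape(-1,2).round(1).tolist())
# plate in hand
z=np.load("pics/wrist6.npz")
print(z['d'][192,150:420:30])
E
```

```text
ts [438.36 370.97 170.39]
[[-0.4, -0.5], [-0.5, 0.9], [-0.6, -1.3], [-0.6, 0.3], [-0.9, -0.5], [-1.4, 0.7], [-1.0, 0.3], [-1.0, -1.1], [-0.6, -0.4]]
t [437.58 369.51 170.13]
[[0.2, -0.3], [0.1, 1.1], [-0.0, -0.9], [-0.0, 0.7], [-0.3, -0.4]]
s [438.9  373.56 171.35]
[[-0.3, 1.0], [0.1, 0.3], [-0.0, -0.7], [0.2, -0.6]]
[107.61893  107.87108  109.02425  109.12761  108.0241   109.28499
 108.706955 108.29485  108.70757 ]
```

```bash
python3 - <<'E'
from h import *
import h
p,R,o=pose()
# go to (575,345,190) yaw -9.3 the long way via two halves to force direction
a=[548,10,195];
plan(a,-92,n=13)
plan([575,345,192],-9.3,n=13,start=(a,-92))
E
```

```text
t 9.15 from [ 521.  -322.9  187.1] [-9.0130e+01 -1.4000e-01 -1.7441e+02] n 13 F [-1.1 -0.4 -4.1] g 0.578
[-0.15, -0.02, -0.84] [0.0, -0.79, 0.0]
[-0.24, -0.02, -0.82] [0.0, -0.79, 0.0]
[-0.33, -0.02, -0.79] [0.0, -0.79, 0.0]
[-0.42, -0.02, -0.75] [0.0, -0.79, 0.0]
[-0.5, -0.02, -0.7] [0.0, -0.79, 0.0]
[-0.57, -0.02, -0.64] [0.0, -0.79, 0.0]
[-0.64, -0.02, -0.57] [0.0, -0.79, 0.0]
[-0.7, -0.02, -0.5] [0.0, -0.79, 0.0]
[-0.75, -0.02, -0.42] [0.0, -0.79, 0.0]
[-0.79, -0.02, -0.33] [0.0, -0.79, 0.0]
[-0.82, -0.01, -0.24] [0.0, -0.79, 0.0]
[-0.84, -0.02, -0.15] [0.0, -0.79, 0.0]
[-0.85, -0.01, -0.06] [0.0, -0.79, 0.0]
end [548.   10.  194.9] [-90.16   0.11 -92.25]
t 9.15 from [548.  10. 195.] [-90.   0. -92.] n 13 F [-1.1 -0.4 -4.1] g 0.578
[-0.86, 0.01, 0.04] [0.0, -0.8, 0.0]
[-0.85, 0.01, 0.13] [0.0, -0.8, 0.0]
[-0.83, 0.01, 0.23] [0.0, -0.8, 0.0]
[-0.8, 0.01, 0.32] [0.0, -0.8, 0.0]
[-0.76, 0.01, 0.41] [0.0, -0.8, 0.0]
[-0.71, 0.01, 0.49] [0.0, -0.8, 0.0]
[-0.65, 0.01, 0.57] [0.0, -0.8, 0.0]
[-0.58, 0.0, 0.63] [0.0, -0.8, 0.0]
[-0.51, 0.01, 0.7] [0.0, -0.8, 0.0]
[-0.43, 0.0, 0.75] [0.0, -0.8, 0.0]
[-0.34, 0.01, 0.79] [0.0, -0.8, 0.0]
[-0.25, 0.0, 0.82] [0.0, -0.8, 0.0]
[-0.16, 0.01, 0.85] [0.0, -0.8, 0.0]
end [575.1 345.  192. ] [-90.    0.   -8.8]
```

play_rows --moves '[[0, [-0.1, -0.02, -0.6], [0, -0.6, 0]], [0, [-0.22, -0.02, -0.82], [0, -0.79, 0]], [0, [-0.31, -0.02, -0.79], [0, -0.79, 0]], [0, [-0.4, -0.02, -0.75], [0, -0.79, 0]], [0, [-0.48, -0.02, -0.7], [0, -0.79, 0]]]'

```text
t: 9.65
position: [531.1, -202.4, 191.2]
eef_rot: [-90.1, -0.0, -144.1]
force: [0.8, -0.3, -3.7]
gripper_width: 0.576
```

play_rows --moves '[[0, [-0.56, -0.02, -0.64], [0, -0.79, 0]], [0, [-0.63, -0.02, -0.57], [0, -0.79, 0]], [0, [-0.69, -0.02, -0.5], [0, -0.79, 0]], [0, [-0.74, -0.02, -0.42], [0, -0.79, 0]], [0, [-0.78, -0.02, -0.33], [0, -0.79, 0]]]'

```text
t: 10.15
position: [544.0, -75.6, 194.3]
eef_rot: [-90.1, -0.0, -112.5]
force: [0.7, -0.2, -4.0]
gripper_width: 0.573
```

```bash
python3 - <<'E'
from h import *
p,R,o=pose();print(p,o['eef_rot'],o['gripper_width'])
plan([575,345,192],-9.3,n=16)
E
```

```text
[544.01110468 -75.58446759 194.34131634] [-9.00762850e+01 -1.51801072e-02 -1.12472198e+02] 0.5727993196403738
t 10.15 from [544.  -75.6 194.3] [-9.0080e+01 -2.0000e-02 -1.1247e+02] n 16 F [ 0.7 -0.2 -4. ] g 0.573
[-0.83, 0.01, -0.28] [0.0, -0.81, -0.0]
[-0.86, 0.0, -0.18] [0.0, -0.81, -0.0]
[-0.88, 0.01, -0.08] [0.0, -0.81, -0.0]
[-0.88, 0.0, 0.02] [0.0, -0.81, -0.0]
[-0.87, 0.01, 0.12] [0.0, -0.81, -0.0]
[-0.85, 0.0, 0.21] [0.0, -0.81, -0.0]
[-0.82, 0.01, 0.31] [0.0, -0.81, -0.0]
[-0.78, 0.0, 0.4] [0.0, -0.81, -0.0]
[-0.73, 0.01, 0.49] [0.0, -0.81, -0.0]
[-0.67, 0.0, 0.57] [0.0, -0.81, -0.0]
[-0.61, 0.01, 0.64] [0.0, -0.81, -0.0]
[-0.53, 0.0, 0.7] [0.0, -0.81, -0.0]
[-0.45, 0.01, 0.76] [0.0, -0.81, -0.0]
[-0.36, 0.0, 0.8] [0.0, -0.81, -0.0]
[-0.26, 0.01, 0.84] [0.0, -0.81, -0.0]
[-0.17, 0.0, 0.85] [0.0, -0.81, -0.0]
end [574.9 344.9 192. ] [-9.00e+01  8.00e-02 -8.79e+00]
```

play_rows --moves '[[0, [-0.83, 0, -0.28], [0, -0.8, 0]], [0, [-0.86, 0, -0.18], [0, -0.8, 0]], [0, [-0.88, 0, -0.08], [0, -0.8, 0]], [0, [-0.88, 0, 0.02], [0, -0.8, 0]], [0, [-0.87, 0, 0.12], [0, -0.8, 0]]]'

```text
t: 10.65
position: [554.7, 55.8, 194.4]
eef_rot: [-90.1, 0.0, -80.5]
force: [1.3, -0.1, -2.4]
gripper_width: 0.578
```

play_rows --moves '[[0, [-0.85, 0, 0.21], [0, -0.8, 0]], [0, [-0.82, 0, 0.31], [0, -0.8, 0]], [0, [-0.78, 0, 0.4], [0, -0.8, 0]], [0, [-0.73, 0, 0.49], [0, -0.8, 0]], [0, [-0.67, 0, 0.57], [0, -0.8, 0]]]'

```text
t: 11.15
position: [566.5, 186.9, 194.3]
eef_rot: [-90.1, 0.0, -48.5]
force: [0.2, -0.5, -3.5]
gripper_width: 0.572
```

play_rows --moves '[[0, [-0.6, 0, 0.64], [0, -0.8, 0]], [0, [-0.53, 0, 0.7], [0, -0.8, 0]], [0, [-0.45, 0, 0.7], [0, -0.8, 0]], [0, [-0.3, 0, 0.6], [0, -0.6, 0]], [0, [0, 0, 0], [0, 0, 0]]]'

```text
t: 11.65
position: [573.4, 285.8, 193.6]
eef_rot: [-90.0, 0.1, -24.5]
force: [-0.6, 0.1, -3.7]
gripper_width: 0.574
```

```bash
python3 - <<'E'
from h import *
p,R,o=pose();print(p,o['eef_rot'],o['gripper_width'])
plan([545,353,185],-9.3)
p,d=camera("wrist");cv2.imwrite("pics/w7.png",p[:,:,::-1])
E
```

```text
[573.4027191  285.77022899 193.64861016] [-90.03759333   0.11538079 -24.46303133] 0.5741091070639921
t 11.65 from [573.4 285.8 193.6] [-90.04   0.12 -24.46] n 3 F [-0.6  0.1 -3.7] g 0.574
[-0.6, 0.1, 0.55] [0.0, -0.63, -0.0]
[-0.54, 0.1, 0.6] [0.0, -0.63, -0.0]
[-0.49, 0.09, 0.64] [0.0, -0.63, -0.0]
end [545.1 352.9 185. ] [-90.01   0.12  -9.34]
```

View pics/w7.png

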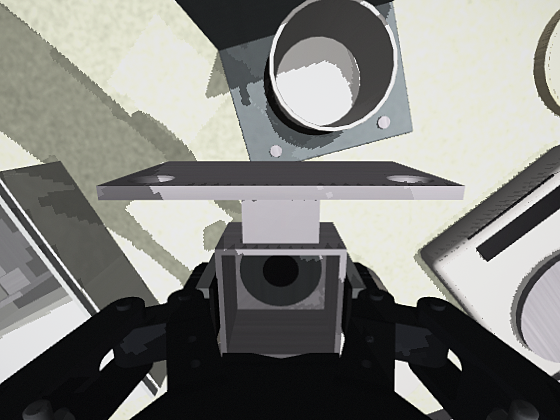

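play_rows --moves '[[0, [-0.5, 0.05, 0.55], [0, -0.63, 0]], [0, [-0.45, 0.05, 0.6], [0, -0.63, 0]], [0, [-0.4, 0.05, 0.62], [0, -0.63, 0]], [0, [0, 0, 0], [0, 0, 0]], [0, [0, 0, 0], [0, 0, 0]]]'

```text
t: 12.2
position: [553.8, 346.4, 190.3]
eef_rot: [-90.1, 0.0, -9.7]
force: [0.4, -0.9, -3.7]
gripper_width: 0.579
```

```bash
python3 - <<'E'
from h import *
p_,R,o=pose();print(o['t'],p_,o['eef_rot'],o['gripper_width'])
p,d=camera("wrist");cv2.imwrite("pics/w8.png",p[:,:,::-1])
np.savez("pics/wrist8.npz",p=p,d=d,pos=p_,rot=o['eef_rot'],**camera_params("wrist"))
for q in ("pin_left","pin_right","hole_left","hole_right","stand"):
    print(q,[(np.round(x['position'],1).tolist(),round(x['p'],2)) for x in landmark_of("wrist",q)])
E
```

```text
12.2 [553.84775345 346.35422211 190.279561  ] [-9.00674591e+01  1.70993168e-02 -9.72863927e+00] 0.5786040866921052
pin_left [([429.9, 318.9, 186.0], 0.92)]
pin_right [([449.4, 421.3, 185.4], 0.88), ([488.3, 364.7, 8.5], 0.57)]
hole_left [([501.4, 304.1, 209.4], 0.73), ([520.2, 400.9, 213.5], 0.58)]
hole_right [([519.2, 404.4, 214.6], 0.81)]
stand [([436.4, 373.8, 1.1], 0.76)]
```

View pics/w8.png

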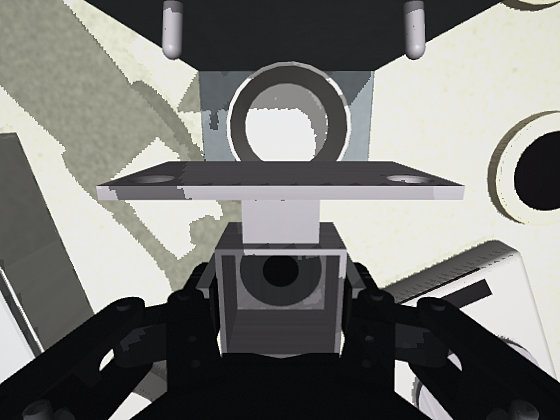

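```bash
python3 - <<'E'
import cv2
t=cv2.imread("pics/w8.png")
cv2.imwrite("pics/w8l.png",cv2.resize(t[0:210,90:250],None,fx=4,fy=4,interpolation=0)[:,:][0:840])
cv2.imwrite("pics/z1.png",cv2.resize(t[150:210,85:285],None,fx=4,fy=4,interpolation=0))
cv2.imwrite("pics/z2.png",cv2.resize(t[150:210,280:480],None,fx=4,fy=4,interpolation=0))
import numpy as np
cv2.imwrite("pics/z3.png",np.hstack([cv2.resize(t[0:80,145:205],None,fx=6,fy=6,interpolation=0),cv2.resize(t[0:80,385:445],None,fx=6,fy=6,interpolation=0)]))
E
```

```text
(no output)
```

View pics/z1.png

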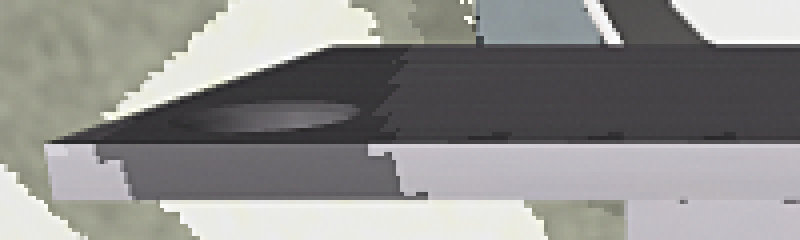

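View pics/z2.png

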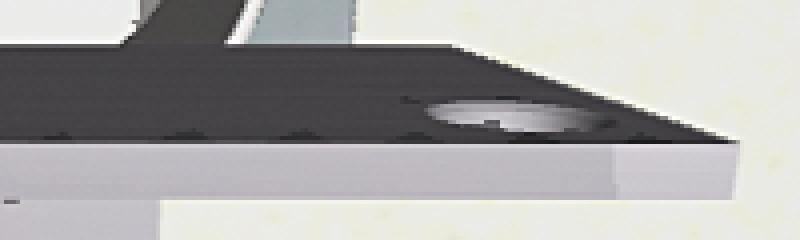

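View pics/z3.png

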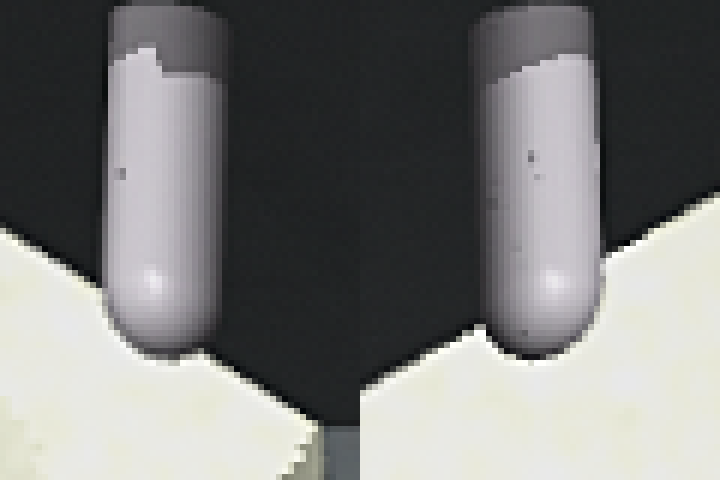

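```bash
cat > fit.py <<'E'
from h import *
from scipy.optimize import least_squares
def fitstand(c,obs,x0=(438.3,371,170.7,0)):
    def W(x):
        R=Ro.from_euler('z',x[2],degrees=True); return np.array([R.apply(q)+[x[0],x[1],x[3]] for q,_ in obs])
    f=lambda x:(proj(W(x),c)-np.array([u for _,u in obs])).ravel()
    r=least_squares(lambda x:np.append(f(x),(x[3])/2),x0); return r.x,f(r.x).reshape(-1,2)
def fitfun(c,obs,x0):
    # x: point xyz, euler xyz of funnel
    def W(x):
        R=Ro.from_euler('xyz',x[3:],degrees=True); return np.array([R.apply(q)+x[:3] for q,_ in obs])
    f=lambda x:(proj(W(x),c)-np.array([u for _,u in obs])).ravel()
    r=least_squares(f,x0); return r.x,f(r.x).reshape(-1,2)
def rel(s,fx):
    "funnel point in stand frame, funnel rot rel stand"
    Rs=Ro.from_euler('z',s[2],degrees=True)
    Rf=Ro.from_euler('xyz',fx[3:],degrees=True)
    P=Rs.inv().apply(np.array(fx[:3])-[s[0],s[1],s[3]])
    Rr=Rs.inv()*Rf
    H=[P+Rr.apply([47.5,sg*50,7]) for sg in (1,-1)]
    print('point in stand',P.round(2),'rpy rel',Rr.as_euler('xyz',degrees=True).round(2)); print('holeL',H[0].round(2),'holeR',H[1].round(2))
E
python3 - <<'E'
from fit import *
c=np.load("pics/wrist8.npz")
a=np.array
sob=[((-19.2,50,191.6),(172.2,49.7)),((-19.2,-50,191.6),(415.4,49.7)),((0,50,185),(173.3,1.3)),((0,-50,185),(413.8,1.3))]
s,e=fitstand(c,sob);print('stand',s.round(2),e.round(1).tolist())
fob=[((50,64,21),(96.2,185.8)),((50,-64,21),(465,185.7)),((45,64,21),(98,199.8)),((45,-64,21),(463.5,199.8)),((50,64,-53),(168.2,161.2)),((50,-64,-53),(393.7,161.2))]
f,e=fitfun(c,fob,[555,346,206,0,0,170.3]);print('fun',f.round(2),e.round(1).tolist())
print('tcp',c['pos'],c['rot'])
rel(s,f)
R=Ro.from_euler('xyz',c['rot'],degrees=True);print('fun in tool',R.inv().apply(f[:3]-c['pos']).round(2),(R.inv()*Ro.from_euler('xyz',f[3:],degrees=True)).as_euler('xyz',degrees=True).round(2))
E
```

```text
stand [439.13 372.02 170.35   0.92] [[-0.4, -1.0], [0.4, -1.1], [0.1, 1.1], [-0.1, 1.1]]
fun [ 5.5614e+02  3.4644e+02  2.0618e+02 -2.0000e-01  2.4000e-01  1.7032e+02] [[-0.3, -0.0], [0.5, 0.0], [0.1, 0.0], [-0.2, 0.0], [0.8, -0.0], [-0.8, -0.1]]
tcp [553.84775345 346.35422211 190.279561  ] [-9.00674591e+01  1.70993168e-02 -9.72863927e+00]
point in stand [-119.64    5.61  205.26] rpy rel [-0.2   0.24 -0.03]
holeL [-72.09  55.61 211.89] holeR [-72.13 -44.39 212.24]
fun in tool [  2.24 -15.9    0.45] [-9.0270e+01  5.0000e-02  1.7975e+02]
```

play_rows --moves '[[0, [-0.3, 0.15, 0.06], [0, 0, 0]], [0, [-0.4, 0.2, 0.06], [0, 0, 0]], [0, [-0.4, 0.18, 0.06], [0, 0, 0]], [0, [-0.2, 0.1, 0], [0, 0, 0]], [0, [0, 0, 0], [0, 0, 0]]]'

```text
t: 13.0
position: [515.2, 359.2, 171.3]
eef_rot: [-90.0, 0.0, -9.6]
force: [0.4, 0.0, -3.3]
gripper_width: 0.57
```

play_rows --moves '[[0, [0, 0, 0], [0, 0, 0]], [0, [0, 0, 0], [0, 0, 0]]]'

```text
t: 13.2
position: [516.8, 358.8, 172.3]
eef_rot: [-90.0, -0.0, -9.6]
force: [0.8, 0.6, -2.4]
gripper_width: 0.577
```

```bash
python3 - <<'E'
from h import *
camera("top")
p_,R,o=pose();print(o['t'],p_,o['eef_rot'],o['force'],o['gripper_width'])
p,d=camera("wrist");cv2.imwrite("pics/w9.png",p[:,:,::-1])
np.savez("pics/wrist9.npz",p=p,d=d,pos=p_,rot=o['eef_rot'],**camera_params("wrist"))
p,d=camera("scene");cv2.imwrite("pics/s9.png",cv2.resize(p[120:270,360:500,::-1],None,fx=4,fy=4,interpolation=0))
E
```

```text
13.25 [516.80192917 358.80663481 172.2456552 ] [-8.99786045e+01 -3.71037968e-02 -9.64016788e+00] [ 0.20044521 -0.59710005 -2.74080412] 0.5795466657810066
```

View pics/w9.png

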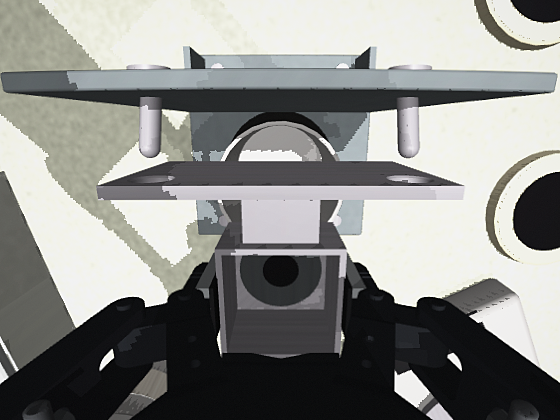

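View pics/s9.png

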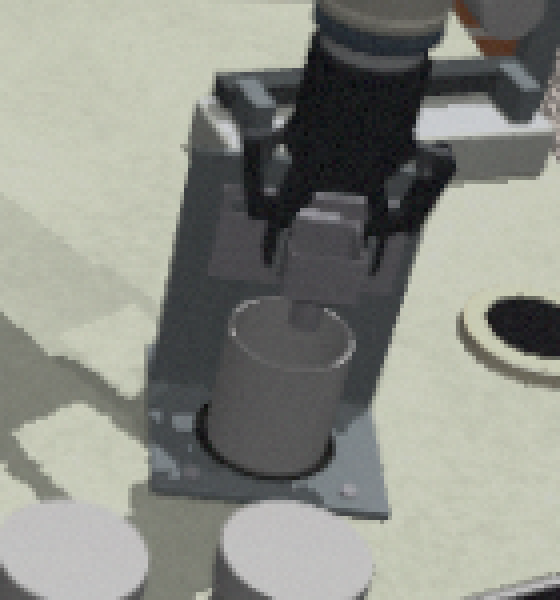

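```bash
python3 - <<'E'
import cv2
import numpy as np
t=cv2.imread("pics/w9.png")
f=lambda a:cv2.resize(a,None,fx=6,fy=6,interpolation=0)
cv2.imwrite("pics/z4.png",np.hstack([f(t[60:200,110:175]),f(t[60:200,375:440])])[:, :])
cv2.imwrite("pics/z5.png",np.hstack([f(t[50:120,0:60]),f(t[50:120,500:560])]))
E
```

```text
(no output)
```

View pics/z4.png

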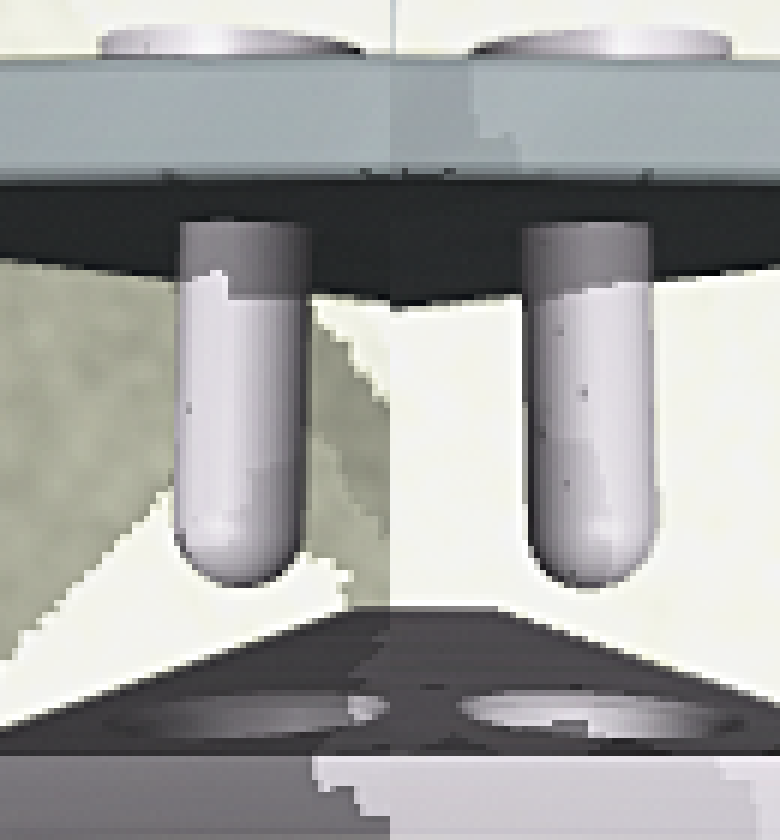

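View pics/z5.png

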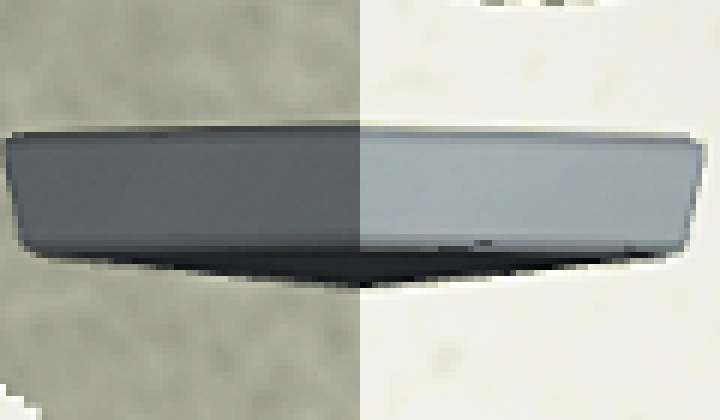

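```bash
python3 - <<'E'
from fit import *
c=np.load("pics/wrist9.npz")
sob=[((-19.2,50,191.6),(150.0,146.8)),((-19.2,-50,191.6),(408.8,146.8)),((0,50,189.2),(151,97)),((0,-50,189.2),(407.9,97)),((0,85,215),(4.7,91.3)),((0,-85,215),(554.2,91.3))]
s,e=fitstand(c,sob);print('stand',s.round(2),e.round(1).tolist())
fob=[((50,64,21),(96.2,185.8)),((50,-64,21),(465,185.7)),((45,64,21),(98,199.8)),((45,-64,21),(463.5,199.8)),((50,64,-53),(168.2,161.2)),((50,-64,-53),(393.7,161.2))]
f,e=fitfun(c,fob,[515,356,190,0,0,170.3]);print('fun',f.round(2))
rel(s,f)
for X in ((50-2.5,50,7),(47.5,-50,7)):
  print(proj(Ro.from_euler('xyz',f[3:],degrees=True).apply(X)+f[:3],c))
E
```

```text
stand [438.95 372.35 170.38  -1.22] [[1.5, 0.6], [-1.3, 0.6], [-2.2, -1.0], [2.3, -1.0], [0.3, 0.3], [-0.5, 0.3]]
fun [ 5.1877e+02  3.5924e+02  1.8784e+02 -2.7000e-01  2.6000e-01  1.7044e+02]
point in stand [-80.9   -0.41 189.06] rpy rel [-0.27  0.26  0.06]
holeL [-33.42  49.67 195.6 ] holeR [-33.31 -50.33 196.08]
[[152.1810868  185.16744109]]
[[409.01022967 185.12522652]]
```

```bash
python3 - <<'E'
from h import *
c=np.load("pics/wrist9.npz")
def pt(u,v):
    K=np.array([[c['fx'],0,c['cx']],[0,c['fy'],c['cy']],[0,0,1]],float)
    s=cv2.undistortPoints(np.array([[[u,v]]],float),K,np.array([float(c['k1']),0,0,0]))[0,0]
    z=float(c['d'][int(round(v)),int(round(u))]); return (c['R'].T@(np.array([s[0]*z,s[1]*z,z])-c['t'])).round(1)
print('plate top',[pt(u,193).tolist() for u in range(110,460,50)])
print('upright top',[pt(u,84).tolist() for u in range(20,540,60)])
for u0 in (150,408.5):
  for v in (100,110,120,130,140,147):
    print('pin',v,[pt(u0+k,v).tolist() for k in (-1,0,1)])
E
```

```text
plate top [[462.1, 308.3, 208.0], [465.0, 325.9, 208.3], [467.9, 343.1, 208.6], [470.9, 360.1, 207.9], [473.7, 377.1, 208.6], [476.6, 394.2, 208.3], [479.7, 411.7, 207.6]]
upright top [[423.9, 295.3, 215.2], [427.4, 313.6, 215.1], [431.0, 332.1, 216.4], [433.8, 349.2, 214.7], [437.0, 366.9, 215.6], [439.9, 384.5, 214.7], [442.8, 402.1, 215.1], [445.6, 420.2, 214.6], [448.4, 438.8, 214.2]]
pin 100 [[432.3, 323.6, 190.2], [432.2, 323.5, 189.1], [432.3, 324.0, 189.4]]
pin 110 [[435.9, 323.1, 191.5], [435.8, 322.8, 189.8], [436.0, 323.4, 190.4]]
pin 120 [[439.6, 322.8, 193.2], [439.6, 322.9, 192.5], [439.6, 323.0, 191.7]]
pin 130 [[443.1, 321.9, 193.4], [443.2, 322.5, 193.9], [443.2, 321.8, 191.4]]
pin 140 [[446.7, 321.8, 195.6], [446.8, 321.7, 194.4], [446.8, 321.8, 193.6]]
pin 147 [[449.2, 321.0, 195.4], [449.3, 321.7, 196.1], [449.3, 321.3, 194.3]]
pin 100 [[448.6, 419.6, 190.4], [448.6, 420.0, 190.4], [448.7, 420.5, 189.9]]
pin 110 [[452.2, 419.1, 190.9], [452.3, 419.5, 190.9], [452.3, 419.8, 191.2]]
pin 120 [[455.7, 418.0, 193.1], [455.8, 418.4, 193.1], [455.9, 419.0, 192.5]]
pin 130 [[459.2, 417.2, 194.6], [459.3, 417.6, 194.6], [459.4, 418.1, 194.2]]
pin 140 [[462.9, 416.8, 195.0], [462.9, 417.2, 195.0], [463.0, 417.6, 194.9]]
pin 147 [[465.3, 416.3, 195.8], [465.4, 416.7, 195.8], [465.6, 417.6, 194.4]]
```

play_rows --moves '[[0, [-0.2, 0.02, -0.01], [0, 0, 0]], [0, [-0.17, 0.03, 0], [0, 0, 0]], [0, [-0.15, 0.05, 0], [0, 0, 0]], [0, [-0.15, 0.05, 0], [0, 0, 0]], [0, [0, 0, 0], [0, 0, 0]]]'

```text
t: 13.85
position: [495.6, 362.2, 167.1]
eef_rot: [-90.0, 0.0, -9.6]
force: [0.1, 1.0, -3.2]
gripper_width: 0.577
```

```bash
python3 - <<'E'
from h import *
p,d=camera("top");cv2.imwrite("pics/t10.png",cv2.resize(p[190:290,50:180,::-1],None,fx=5,fy=5,interpolation=0))
p_,R,o=pose();print(o['t'],p_,o['eef_rot'],o['force'],o['gripper_width'],o['wrist_torque'])
p,d=camera("wrist");cv2.imwrite("pics/w10.png",p[:,:,::-1])
cv2.imwrite("pics/w10z.png",cv2.resize(p[85:210,90:470,::-1],None,fx=2.1,fy=4,interpolation=0))
np.savez("pics/wrist10.npz",p=p,d=d,pos=p_,rot=o['eef_rot'],**camera_params("wrist"))
E
```

```text
13.9 [495.99065139 362.12913447 167.2884178 ] [-9.00057990e+01  5.40445789e-03 -9.58281131e+00] [-0.17099664 -0.02145779 -2.69318272] 0.5732979243918433 [-0.05932917 -0.10728088 -0.01419393]
```

View pics/w10z.png

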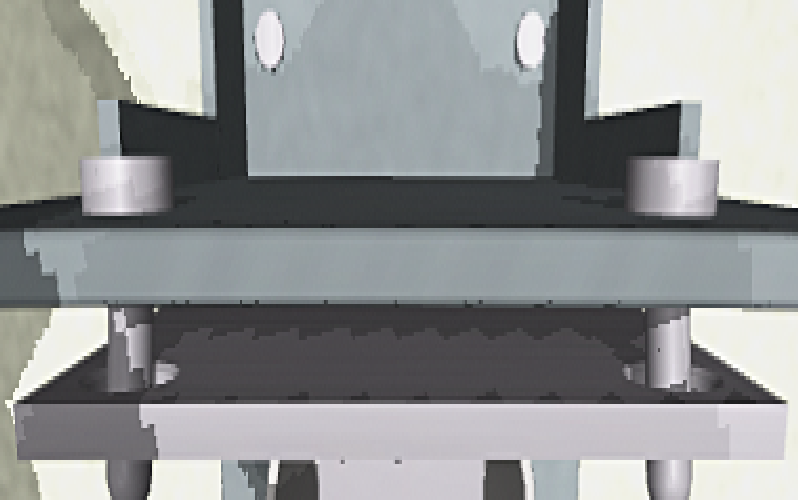

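play_rows --moves '[[0, [-0.1, 0.035, 0], [0, 0, 0]], [0, [-0.1, 0.035, 0], [0, 0, 0]], [0, [-0.1, 0.04, 0], [0, 0, 0]], [0, [0, 0, 0], [0, 0, 0]]]'

```text
t: 14.35
position: [487.1, 363.6, 163.8]
eef_rot: [-90.0, 0.0, -9.6]
force: [-0.1, -0.4, -2.1]
gripper_width: 0.576
```

```bash
python3 - <<'E'
from h import *
p_,R,o=pose();print(o['t'],p_,o['eef_rot'],o['force'],o['gripper_width'],o['wrist_torque'])
p,d=camera("wrist");cv2.imwrite("pics/w11.png",p[:,:,::-1])
cv2.imwrite("pics/w11z.png",cv2.resize(p[85:230,90:470,::-1],None,fx=2.1,fy=4,interpolation=0))
E
```

```text
14.35 [487.10529523 363.60836495 163.82349557] [-9.00118455e+01  2.36599052e-02 -9.59285704e+00] [-0.12282824 -0.4308946  -2.13406906] 0.5758408544291369 [-0.03778227 -0.04370982  0.02889582]
```

View pics/w11z.png

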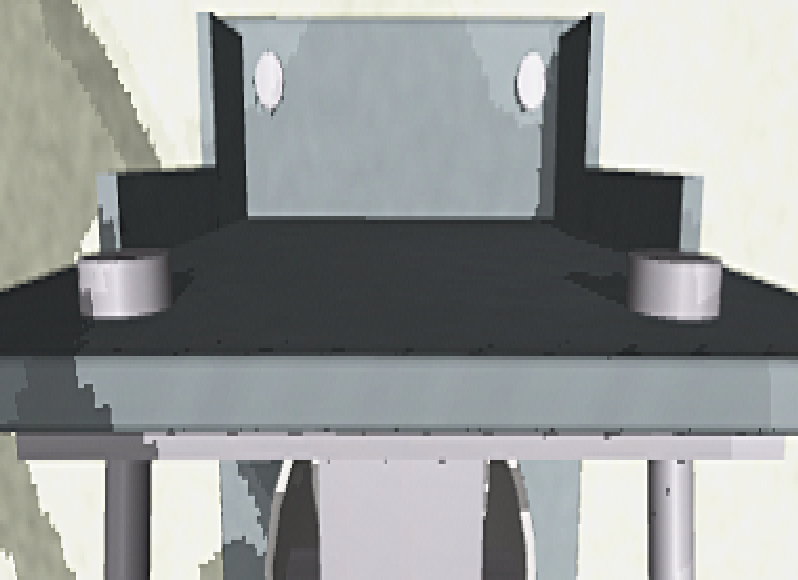

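play_rows --moves '[[0, [-0.05, 0.02, 0], [0, 0, 0]], [0, [0, 0.04, 0], [0, 0, 0]], [0, [0, 0.04, 0], [0, 0, 0]], [0, [0, 0, 0], [0, 0, 0]]]'

```text
t: 14.8
position: [486.8, 363.7, 161.4]
eef_rot: [-90.0, -0.1, -9.6]
force: [4.0, 0.6, -1.4]
gripper_width: 0.574
```

```bash
python3 - <<'E'
from h import *
for i in range(2):
  p,d=camera("wrist")
  p_,R,o=pose();print(o['t'],p_,o['eef_rot'],o['force'],o['gripper_width'],o['wrist_torque'])
cv2.imwrite("pics/w12.png",p[:,:,::-1])
E
```

```text
14.85 [486.73000265 363.72559086 161.37150192] [-8.99618720e+01 -7.70619997e-02 -9.64343271e+00] [ 4.76973101 -0.36898315 -2.19024452] 0.5791125411971522 [ 0.10280235 -0.76365033 -0.20291652]
14.9 [486.73124146 363.71057862 161.34654048] [-8.99649661e+01 -7.64020981e-02 -9.64259494e+00] [ 5.92393584 -0.243923   -0.86551115] 0.5754197134492591 [ 0.06809837 -0.74852954 -0.21520119]
```

play_rows --moves '[[0, [0, 0.03, 0], [0, 0, 0]], [0, [0, 0.03, 0], [0, 0, 0]], [0, [0, 0, 0], [0, 0, 0]]]'

```text
t: 15.2
position: [486.7, 363.7, 160.3]
eef_rot: [-89.9, -0.1, -9.6]
force: [4.7, -1.4, 2.3]
gripper_width: 0.579
```

play_rows --moves '[[0.62, [0, 0, 0], [0, 0, 0]], [0.68, [0, 0, 0], [0, 0, 0]], [0.78, [0, 0, 0], [0, 0, 0]], [0.8, [0, 0, 0], [0, 0, 0]], [0.8, [0, 0, 0], [0, 0, 0]]]'

```text
t: 15.7
position: [485.8, 363.9, 159.1]
eef_rot: [-90.0, 0.0, -9.6]
force: [-0.9, -0.1, 0.3]
gripper_width: 0.799
```

```bash
python3 - <<'E'
from h import *
p,d=camera("wrist")
p_,R,o=pose();print(o['t'],p_,o['eef_rot'],o['force'],o['gripper_width'],o['wrist_torque'])
cv2.imwrite("pics/w13.png",p[:,:,::-1])
E
```

```text
15.75 [485.89639491 363.82821035 159.15745199] [-9.00099117e+01  2.00301704e-02 -9.59880556e+00] [-1.12352966 -0.19253636 -0.03745207] 0.796862771338455 [ 0.02076624 -0.00049468  0.02555141]
```

View pics/w13.png

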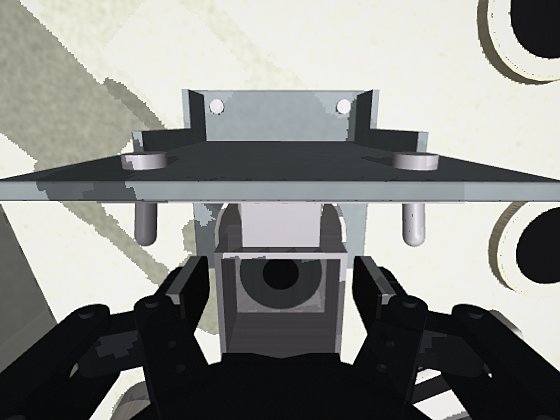

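play_rows --moves '[[0.8, [0.02, -0.3, 0], [0, 0, 0]], [0.8, [0, -0.6, 0], [0, 0, 0]], [0.8, [0, -0.8, 0], [0, 0, 0]], [0.8, [0, -0.9, 0], [0, 0, 0]], [0.8, [0.2, -0.9, 0], [0, 0, 0]]]'

```text
t: 16.25
position: [492.2, 362.8, 266.3]
eef_rot: [-90.0, -0.0, -9.6]
force: [0.2, 0.3, 0.1]
gripper_width: 0.799
```

play_rows --moves '[[0.8, [0.8, -0.4, 0], [0, 0, 0]], [0.8, [0.9, -0.2, 0], [0, 0, 0]], [0.8, [0.9, 0, 0], [0, 0, 0]], [0.8, [0.5, 0, 0], [0, 0, 0]], [0.8, [0, 0, 0], [0, 0, 0]]]'

```text
t: 16.75
position: [585.8, 346.3, 281.6]
eef_rot: [-90.0, 0.0, -9.7]
force: [-0.4, 0.1, -0.5]
gripper_width: 0.803
```

```bash
python3 - <<'E'
from h import *
p_,R,o=pose();print(o['t'],p_,o['eef_rot'],o['force'])
p,d=camera("wrist")
cv2.imwrite("pics/w14.png",p[:,:,::-1])
np.savez("pics/wrist14.npz",p=p,d=d,pos=p_,rot=o['eef_rot'],**camera_params("wrist"))
for q in ("hole_left","hole_right","funnel_grip","open_canister"):
  print(q,[(np.round(x['position'],1).tolist(),round(x['p'],2)) for x in landmark_of("wrist",q)])
p,d=camera("scene");cv2.imwrite("pics/s14.png",cv2.resize(p[120:270,360:500,::-1],None,fx=4,fy=4,interpolation=0));cv2.imwrite("pics/s14f.png",p[:,:,::-1])
p,d=camera("top");cv2.imwrite("pics/t14f.png",p[:,:,::-1])
E
```

```text
16.75 [585.80259577 346.25663098 281.60072536] [-9.00451457e+01  3.00789001e-02 -9.72938574e+00] [-0.41651477  0.10526876 -0.51965977]
hole_left [([433.6, 319.2, 183.0], 0.97), ([430.0, 319.7, 183.0], 0.52)]
hole_right [([451.1, 422.0, 185.3], 0.88), ([724.1, 303.8, 0.4], 0.22)]
funnel_grip [([490.5, 367.1, 177.8], 0.77)]
open_canister []
```

View pics/w14.png

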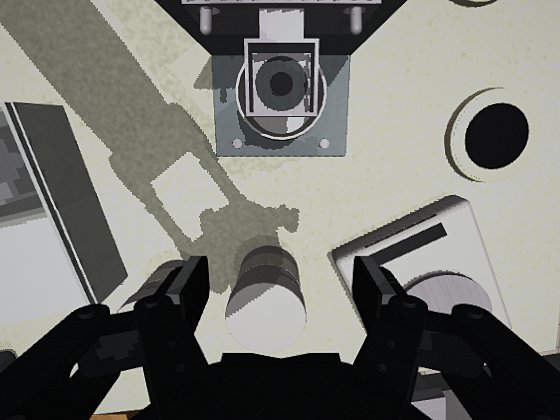

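View pics/s14.png

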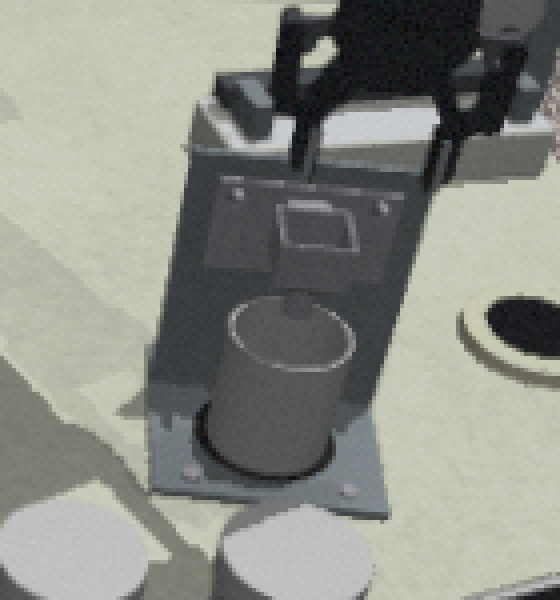

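View pics/t14f.png

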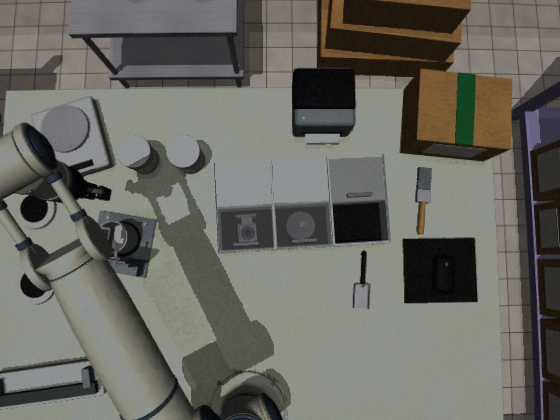

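```bash
python3 - <<'E'
from fit import *
c=np.load("pics/wrist14.npz");im=cv2.imread("pics/w14.png")
R=Ro.from_euler('z',170.4,degrees=True);T=np.array([438.95,372.2,0])
def W(q):return R.apply(q)+T
im=cv2.resize(im[0:140,160:400],None,fx=3.3,fy=3.3,interpolation=0)
def dr(qs,col):
    u=(proj(W(np.array(qs,float)),c)-[160,0]+.5)*3.3
    cv2.polylines(im,[u.astype(int).reshape(-1,1,2)],True,col,1);print(((u/3.3)+[160,0]).round(1).tolist())
dr([(-75,25,193),(-25,25,193),(-25,-25,193),(-75,-25,193)],(0,0,255))
dr([(-5,64,197),(0,64,197),(0,-64,197),(-5,-64,197)],(0,255,0))
dr([(-5,64,123),(-5,-64,123)],(255,0,0))
cv2.imwrite("pics/w14o.png",im)
d=c['d']
def pt(u,v):
    K=np.array([[c['fx'],0,c['cx']],[0,c['fy'],c['cy']],[0,0,1]],float)
    s=cv2.undistortPoints(np.array([[[u,v]]],float),K,np.array([float(c['k1']),0,0,0]))[0,0]
    z=float(d[int(round(v)),int(round(u))]); return R.inv().apply(c['R'].T@(np.array([s[0]*z,s[1]*z,z])-c['t'])-T).round(1).tolist()
print([pt(u,v) for u,v in ((248,45),(248,80),(248,110),(316,45),(316,80),(316,110),(282,40),(270,114))])
print('plate',[pt(u,v) for u,v in ((230,10),(230,20),(230,30),(335,10),(335,20),(335,30))])
E
```

```text
[[245.4, 117.4], [243.4, 40.0], [318.2, 39.9], [316.2, 117.3]]
[[181.3, 5.3], [180.8, -3.4], [380.7, -3.6], [380.2, 5.1]]
[[207.1, 35.7], [354.4, 35.6]]
[[-27.4, 22.1, 188.4], [-50.6, 22.1, 193.9], [-70.4, 22.7, 193.7], [-28.5, -24.0, 193.1], [-50.6, -24.5, 193.7], [-70.4, -25.0, 193.6], [-25.6, -1.2, 193.9], [-73.1, 7.3, 192.6]]
plate [[-4.2, 34.3, 183.6], [-4.2, 37.6, 161.8], [-4.2, 41.7, 135.3], [-4.4, -37.3, 183.9], [-4.7, -40.8, 163.3], [-4.3, -45.4, 135.6]]
```

View pics/w14o.png

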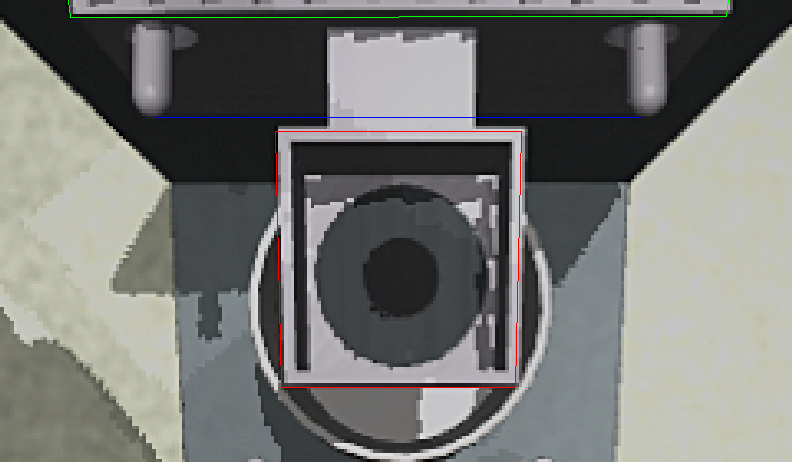

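```bash
python3 - <<'E'
from plant import *
print(job_done(), robot.observe()['t'], robot.observe()['force'])
E
```

```text
the job is handed in; nothing more can be done
the job is handed in; nothing more can be done
```

The funnel is hanging on both stand pins over the open canister, and I handed the job in at about 17 s of the 51 s allowed. The wide two-hole funnel was in the right well. I slid only that lid open, by about 115 mm as judged from the camera, gripped the collar, turned the funnel round, threaded both holes onto the pins and pushed it home. Then I lowered it onto the pins, let go and moved the arm clear.

**Checks after release:**
- **Back plate:** depth readings put its front face 4.2–4.7 mm out from the stand face, at three heights on both sides. The plate is 5 mm thick, so it is flat and upright against the stand.
- **Collar:** the rim read about 193–194 mm where 193 mm was expected, so it hangs level. One reading, at a corner of the rim, gave 188 mm; I took it as falling just off the edge.
- **Holes and pins:** both pins show through the holes.
- **Canister and other items:** in the last top and scene pictures the canister stood in place under the spout, the other two lids were shut and nothing else looked moved. The network did not find the canister in the last wrist picture, though it is plain to see there.
- **Arm:** the gripper was free of contact, and the highest forces I saw were about 7 N.

**One disagreement:** just before insertion, two estimates of the hole height differed by about 1.5 mm. I went by the depth readings, and the pins went in without contact force.

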